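# Change the hose stems of a push-in gas coupling block

## Robot

A 6-joint arm with a two-finger parallel gripper is mounted at the origin on a cart in front of the work surface, level with it; the furniture and walls round the work are solid. World frame = base frame: x ahead of the robot, y to its left, z up, the work surface at z = 0. Lengths are in m, angles in degrees, forces in N, time in s.
With the tool pointing down it reaches from about 0.3 to 0.95 m from the base axis. Payload 3.1 kg.
Tool frame: the origin (TCP) lies midway between the tips of the shut fingers; the grasp point (between the pads) lies 19 mm behind it; z points along the fingers, y is the direction in which the jaws open and shut (so a half turn about z gives the same grasp; the last joint's range is limited). The gripper opens to 85 mm and grips with 20 to 120 N. Pads are 22 mm wide; open, the fingers measure 114 mm over their backs; the gripper's body (76 mm by 85 mm) begins 54 mm behind the grasp point. The pads swing forward as they close: fully open they stand 13 mm farther back than shut.
Start: joints at [66.939, 17.653, 93.61, -0, 68.738, -3.994], TCP at [0.204, 0.591, 0.231] pointing down, gripper open.
Joint ranges: [-175.34, 175.34], [-45.06, 112.39], [2.9, 150.54], [-68.45, 248.45], [3.09, 151.38], [-168.51, 168.51]. Speed limits (degrees/s): [159.86, 159.86, 180, 180, 180, 180].

## Interface

Orientations are given as a 3x3 rotation matrix whose columns are the frame's x, y, z axes.
In Python, from plant import manip, grab_frame, ticket gives the robot as it stands.
- The arm moves only by the tool jog_arm, never from a script. Its argument "targets" is a list of rows, each an object of numbers: "x", "y", "z": the shift along the tool's x, y, z in mm; "wx", "wy", "wz": the turn, a rotation vector about the tool's x, y, z in rad; "hand": the finger opening in mm, from 0 to 85.4. In form: [{"x": .., "y": .., "z": .., "wx": .., "wy": .., "wz": .., "hand": ..}, ...]. A call has 1 to 8 rows; each row is the pose to reach, as a shift and turn from the pose measured when the call began, along the tool's axes at that moment; what a row does not reach only later rows make up. A row lasts 1/12 s, in which the tool goes at most 41.7 mm and 7.16 degrees, less where a joint would pass 70% of its speed; a pose out of reach is approached as far as the arm can. A call with a gripper value outside its range is refused whole. The fingers move at their own pace and stop on an object; "newtons" is the grip in N (left out, the last holds). Time passes only in rows, so rows that repeat a pose let the fingers close. It gives the time, the measured TCP pose, the force and the opening at its end, in the units of the state.
- manip.observe(): the state, without advancing time (a new reading comes with each control period).
- grab_frame(name): name is "scene" or "top"; returns a dict with "color" (480x640x3 uint8, blue, green, red), "range_z" (480x640 float32, m along the optical axis (not along the pixel's ray), 0 where there is no reading), "intrinsics" (3x3 intrinsics, pixels), "world_from_camera" (4x4, takes a point from camera to world coordinates). Camera axes: x right, y down, z forward; pixel columns grow to the right and rows downward; lengths in m; the calibration is good to about 2 mm. A picture is of the moment at which its call begins.
- ticket.sign_off(): hands the job in, once; it reports no verdict.
The state is a dict: "t": time; "joints": joint angles; "qvel": joint speeds; "joint_torque": joint torques, N m; "tool_pos": TCP position; "tcp_rot": TCP orientation; "wrist_force": force on the tool from outside, world axes, zero at the start; "wrist_torque": the same for the moment, N m; "gripper_width": finger opening in m.
Only numpy, scipy, OpenCV 4.12 (cv2) and the standard library are available. Lean on these libraries where they do the work, as an engineer would, in place of code of your own. Each camera call takes 0.05 s, during which the arm holds its last target. There are 200 camera calls.

## Task

Change the hose stems of the two-way push-in coupling block: press each orange release collar to free the red used stem, draw it out, and put every red used stem, also any standing about on the bench, in the white wash tub. Then push a blue fresh stem fully home into each of the two couplings so that it latches, and put exactly two more blue stems as spares in the aluminium tray, lying or standing; the fifth stays out of the tray on the bench. Do not knock over the brown bottles.

Things in the scene. Friction and masses are not known exactly. Their poses are not given: they have to be found in the camera images.
- block: fixed aluminium block 74 x 200 mm, top at 34 mm, two push-in couplings 96 mm apart along its y; origin under its centre, z up, the orange release tabs are on its -x side. In each bore (26 mm dia) two spring jaws snap into a stem's groove and hold it until the collar is pressed. A fixed extraction dome hangs behind: x over 0.58, y -0.25 to 0.18, z over 0.2; swing past it arm drawn in
- port_a (a point): on the upright axis of the coupling at the block's +y end, 7 mm above the bench: where the nose underside of a stem pushed fully down stands (the bore's mouth is 27 mm higher; z up). Latched: nose 0-2 mm above this point. An unlatched stem is lifted by a 2-4 N ejector spring, stands loosely some 17 mm above this point and can be drawn out. Pushing in past the jaws takes 5-10 N, down to a stop
- collar_a (a joint): travel of the orange release collar of coupling a: 0 up, 0.005 m fully down (4-7 N, springs back). Above 0.004 the jaws are open and a latched stem pops up about 16 mm and stays up; the collar may then stay some mm down until the stem is drawn out. Near 0 with a stem latched or none
- tab_a (a point): top middle of that collar's thumb tab (it reaches 14 mm farther out and is 26 mm wide), 44 mm from the coupling's axis on the block's -x side, 44 mm above the bench when up; press it straight down with closed fingers, clear of the stem's flange, which must be free to rise. The collar is a ring round the stem, 45 mm outside, 32 mm inside
- port_b (a point): on the upright axis of the coupling at the block's -y end, 7 mm above the bench: where the nose underside of a stem pushed fully down stands (the bore's mouth is 27 mm higher; z up). Latched: nose 0-2 mm above this point. An unlatched stem is lifted by a 2-4 N ejector spring, stands loosely some 17 mm above this point and can be drawn out. Pushing in past the jaws takes 5-10 N, down to a stop
- collar_b (a joint): travel of the orange release collar of coupling b: 0 up, 0.005 m fully down (4-7 N, springs back). Above 0.004 the jaws are open and a latched stem pops up about 16 mm and stays up; the collar may then stay some mm down until the stem is drawn out. Near 0 with a stem latched or none
- tab_b (a point): top middle of that collar's thumb tab (it reaches 14 mm farther out and is 26 mm wide), 44 mm from the coupling's axis on the block's -x side, 44 mm above the bench when up; press it straight down with closed fingers, clear of the stem's flange, which must be free to rise. The collar is a ring round the stem, 45 mm outside, 32 mm inside
- used_a: used stem (red grip, dark nose), latched at the start in coupling a; rigid, axisymmetric, 80 mm tall, 40 g; origin under the centre of its nose, z towards the grip end. From the nose: nose 24 mm dia 0-10, groove 16 dia 10-24, barrel 24 dia 24-38, hexagonal flange 32 mm across 38-45 (may be pushed on), grip 16 dia 45-80
- used_b: used stem (red grip, dark nose), latched at the start in coupling b; rigid, axisymmetric, 80 mm tall, 40 g; origin under the centre of its nose, z towards the grip end. From the nose: nose 24 mm dia 0-10, groove 16 dia 10-24, barrel 24 dia 24-38, hexagonal flange 32 mm across 38-45 (may be pushed on), grip 16 dia 45-80
- used_c: used stem (red grip, dark nose), standing on its nose on the bench, or absent; rigid, axisymmetric, 80 mm tall, 40 g; origin under the centre of its nose, z towards the grip end. From the nose: nose 24 mm dia 0-10, groove 16 dia 10-24, barrel 24 dia 24-38, hexagonal flange 32 mm across 38-45 (may be pushed on), grip 16 dia 45-80
- used_d: used stem (red grip, dark nose), standing on its nose on the bench, or absent; rigid, axisymmetric, 80 mm tall, 40 g; origin under the centre of its nose, z towards the grip end. From the nose: nose 24 mm dia 0-10, groove 16 dia 10-24, barrel 24 dia 24-38, hexagonal flange 32 mm across 38-45 (may be pushed on), grip 16 dia 45-80
- fresh_0: fresh stem (blue grip, brass nose), standing on its nose on the bench; rigid, axisymmetric, 80 mm tall, 40 g; origin under the centre of its nose, z towards the grip end. From the nose: nose 24 mm dia 0-10, groove 16 dia 10-24, barrel 24 dia 24-38, hexagonal flange 32 mm across 38-45 (may be pushed on), grip 16 dia 45-80
- fresh_1: fresh stem (blue grip, brass nose), standing on its nose on the bench; rigid, axisymmetric, 80 mm tall, 40 g; origin under the centre of its nose, z towards the grip end. From the nose: nose 24 mm dia 0-10, groove 16 dia 10-24, barrel 24 dia 24-38, hexagonal flange 32 mm across 38-45 (may be pushed on), grip 16 dia 45-80
- fresh_2: fresh stem (blue grip, brass nose), standing on its nose on the bench; rigid, axisymmetric, 80 mm tall, 40 g; origin under the centre of its nose, z towards the grip end. From the nose: nose 24 mm dia 0-10, groove 16 dia 10-24, barrel 24 dia 24-38, hexagonal flange 32 mm across 38-45 (may be pushed on), grip 16 dia 45-80
- fresh_3: fresh stem (blue grip, brass nose), standing on its nose on the bench; rigid, axisymmetric, 80 mm tall, 40 g; origin under the centre of its nose, z towards the grip end. From the nose: nose 24 mm dia 0-10, groove 16 dia 10-24, barrel 24 dia 24-38, hexagonal flange 32 mm across 38-45 (may be pushed on), grip 16 dia 45-80
- fresh_4: fresh stem (blue grip, brass nose), standing on its nose on the bench; rigid, axisymmetric, 80 mm tall, 40 g; origin under the centre of its nose, z towards the grip end. From the nose: nose 24 mm dia 0-10, groove 16 dia 10-24, barrel 24 dia 24-38, hexagonal flange 32 mm across 38-45 (may be pushed on), grip 16 dia 45-80
- tray: loose shallow aluminium tray for spares, 130 x 160 x 20 mm (x, y, z), walls and floor 4 mm; origin at the centre of its underside
- tub: loose white plastic wash tub for used stems, 130 x 150 x 40 mm (x, y, z), walls and floor 4 mm; origin at the centre of its underside
- agent_bottle: bystander: brown bottle with black cap, 62 mm dia, 136 mm tall; origin under its centre
- drop_bottle: bystander: small brown dropper bottle, 33 mm dia, 102 mm tall; origin under its centre
There are look-alikes about, which are no part of the job. What is shaped like the used_c but green is not meant.

How it is judged:
By the outcome, as a careful person would: the job done as asked, in the order asked, and still so for the second after the job is handed in, with the robot touching nothing.
Of used_c, used_d only 1 to 2 are there at a start; the rules pass over those that are not, and their reading is None.
At some moment in a run one of tray, tub may be knocked a few centimetres aside while the robot is not near it.
Once in a run the grip may slacken for a moment while it holds something.
It also fails if it takes over 210 s, if anything falls off the work surface, if the arm or the gripper's body presses on something with over 40 N, if the wrist force passes 120 N, or if a joint passes its speed limit or range.

## Working session

There is one attempt and no reset: what is moved stays moved. The work goes in short steps, Python scripts to look and compute and a tool call to move; the robot and the scene stay as the last step left them, time stands still between calls to the robot, and variables do not carry over. Pictures are saved under pics/ and viewed, about 12 in all and at most 16, crops included, and the job is handed in when it is done.

Besides the shell and the picture viewer there is one more tool, called after "Emit:" as name([rows], argument=value, ...), one row to a line, values as JSON. jog_arm: Moves the arm, as the interface text tells. Its arguments: {"type":"object","properties":{"targets":{"type":"array","items":{"type":"object","properties":{"x":{"type":"number"},"y":{"type":"number"},"z":{"type":"number"},"wx":{"type":"number"},"wy":{"type":"number"},"wz":{"type":"number"},"hand":{"type":"number"}}}},"newtons":{"type":"number"}},"required":["targets"]}

```bash
ls; mkdir -p pics; cat > h.py <<'E'
import numpy as np, cv2, json
from plant import manip, grab_frame, ticket
def cloud(f):
    z=f["range_z"];K=f["intrinsics"];T=f["world_from_camera"]
    v,u=np.mgrid[:480,:640]
    p=np.stack([(u-K[0,2])/K[0,0]*z,(v-K[1,2])/K[1,1]*z,z],-1)
    P=p@T[:3,:3].T+T[:3,3]; P[z==0]=np.nan
    return P
def pix(f,X):
    T=np.linalg.inv(f["world_from_camera"]);c=T[:3,:3]@np.array(X)+T[:3,3];q=f["intrinsics"]@c
    return q[:2]/q[2]
def ray(f,u,v,z):
    K=f["intrinsics"];T=f["world_from_camera"]
    d=T[:3,:3]@np.linalg.solve(K,np.array([u,v,1.]));o=T[:3,3]
    return o+d*(z-o[2])/d[2]
def st():
    s=manip.observe();print("t",s["t"],"tcp",np.round(s["tool_pos"],4),"w",s["gripper_width"]);return s
def rel(s,X):
    "tool-axes shift mm to world X"
    return np.round(np.array(s["tcp_rot"]).T@(np.array(X)-s["tool_pos"])*1000,1)
E
python3 - <<'E'
from h import *
s=st();print(np.round(s["tcp_rot"],3),s["wrist_force"])
for n in("top","scene"):
    f=grab_frame(n);cv2.imwrite(f"pics/{n}0.png",f["color"]);np.savez(f"{n}0.npz",**f)
    print(n,f["intrinsics"],np.round(f["world_from_camera"],3))
E
```

```text
pics
t 0.0 tcp [0.2039 0.5899 0.23  ] w 0.08535930469197132
[[-0.945  0.327 -0.001]
 [ 0.327  0.945 -0.002]
 [ 0.    -0.002 -1.   ]] [ 0.13110333 -0.96159222  0.30298341]
top [[507.13378561   0.         316.54414778]
 [  0.         507.13378561 235.03949146]
 [  0.           0.           1.        ]] [[-0.002 -0.981  0.196  0.263]
 [-1.    -0.    -0.012 -0.011]
 [ 0.012 -0.196 -0.98   1.48 ]
 [ 0.     0.     0.     1.   ]]
scene [[451.63068505   0.         315.00034773]
 [  0.         451.63068505 230.48170183]
 [  0.           0.           1.        ]] [[-0.463 -0.45   0.764 -0.3  ]
 [-0.886  0.216 -0.41   0.397]
 [ 0.019 -0.867 -0.499  0.619]
 [ 0.     0.     0.     1.   ]]
```

View pics/top0.png

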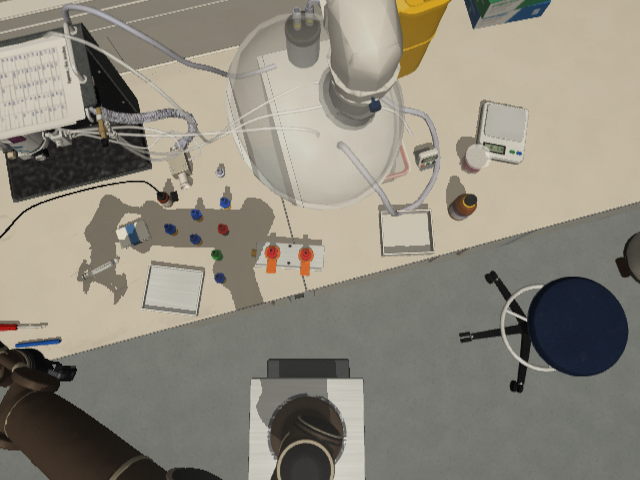

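View pics/scene0.png

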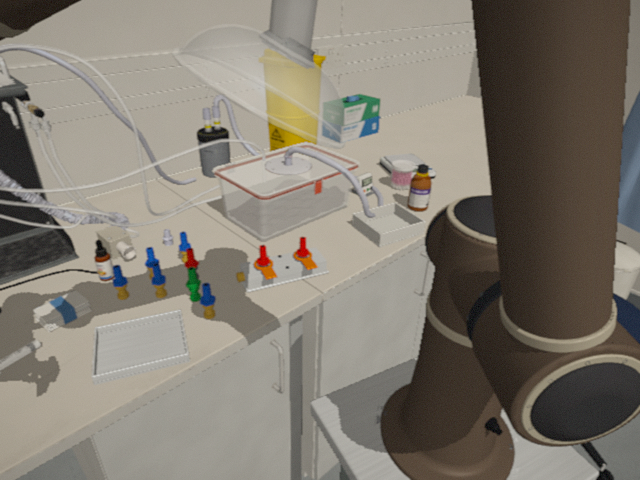

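```bash
cat >> h.py <<'E'
R={"blue":((105,120,50),(130,255,255)),"red":((0,190,90),(6,255,255)),"red2":((174,150,90),(180,255,255)),"green":((50,120,40),(80,255,255)),"orange":((7,170,120),(16,255,255))}
def blobs(f,c,amin=15):
    hsv=cv2.cvtColor(f["color"],cv2.COLOR_BGR2HSV);m=cv2.inRange(hsv,*R[c])
    if c=="red": m|=cv2.inRange(hsv,*R["red2"])
    n,l,s,ce=cv2.connectedComponentsWithStats(m);P=cloud(f);o=[]
    for i in range(1,n):
        if s[i,4]<amin: continue
        q=P[l==i];q=q[~np.isnan(q[:,0])]
        if len(q)==0: continue
        zt=np.nanpercentile(q[:,2],95);t=q[q[:,2]>zt-.006]
        o.append((ce[i].round(1),int(s[i,4]),t.mean(0).round(4),q.mean(0).round(4),l==i))
    return o
E
python3 - <<'E'
from h import *
for n in("top","scene"):
    f=dict(np.load(f"{n}0.npz"))
    for c in("blue","red","green","orange"):
        for b in blobs(f,c):
            if b[2][2]<.3: print(n,c,*b[:4])
    P=cloud(f)
    if n=="top":
        for nm,(u0,u1,v0,v1),(a,b_) in (("tray",(130,215,255,325),(.012,.03)),("tub",(370,440,195,265),(.03,.05)),("block",(250,330,235,280),(.028,.038))):
            q=P[v0:v1,u0:u1].reshape(-1,3);q=q[(q[:,2]>a)&(q[:,2]<b_)]
            r=cv2.minAreaRect((q[:,:2]*1000).astype(np.float32));print(nm,r,len(q),cv2.boxPoints(r).round())
        for nm,(u,v) in dict(agent=(463,206),drop=(166,197)).items(): print(nm,P[v-12:v+13:4,u-8:u+9:4].reshape(-1,3)[:, :].round(3)[np.nanargmax(P[v-12:v+13:4,u-8:u+9:4].reshape(-1,3)[:,2])])
        import numpy as np
        c=f["color"];cv2.imwrite("pics/c1.png",cv2.resize(c[170:320,130:500],None,fx=2.1,fy=2.1,interpolation=cv2.INTER_CUBIC))
E
```

```text
top blue [530.1  11.5] 266 [ 1.2813 -0.7271  0.0704] [ 1.2777 -0.7113  0.0422]
top blue [224.3 202.4] 74 [0.645  0.2399 0.0803] [0.6433 0.2376 0.0594]
top blue [195.8 214.2] 74 [0.6091 0.3211 0.0794] [0.6087 0.3185 0.058 ]
top blue [132.1 233.2] 117 [0.5594 0.5073 0.0286] [0.5595 0.5083 0.0271]
top blue [169.6 228.5] 74 [0.5665 0.3925 0.0797] [0.5665 0.391  0.0583]
top blue [194.7 239. ] 64 [0.5369 0.3202 0.0786] [0.5364 0.3184 0.0571]
top blue [219.8 277.9] 46 [0.4246 0.2462 0.0792] [0.425  0.2437 0.0559]
top blue [540.7 334.4] 56 [ 0.2705 -0.8271 -0.3394] [ 0.2684 -0.8275 -0.3432]
top blue [550.7 329.7] 22 [ 0.2859 -0.863  -0.3374] [ 0.2847 -0.8629 -0.3391]
top blue [ 37.7 343. ] 162 [0.2464 0.7566 0.0133] [0.2471 0.7569 0.0107]
top blue [567.  364.3] 123 [ 0.1675 -0.9122 -0.3376] [ 0.1655 -0.911  -0.343 ]
top red [271.6 252.8] 45 [0.4956 0.0999 0.089 ] [0.4951 0.0987 0.0643]
top red [305.5 256.2] 28 [0.4853 0.0071 0.0597] [0.4873 0.0026 0.0541]
top red [  7.3 326.9] 83 [0.2915 0.8431 0.0202] [0.2918 0.8434 0.0172]
top green [493.    0.6] 22 [ 1.2362 -0.5523  0.1504] [ 1.2389 -0.55
[... 1169 characters left out ...]
82]
scene blue [636.3 336.3] 29 [ 0.1601 -0.9843 -0.3407] [ 0.1598 -0.9846 -0.3413]
scene red [302.4 248.8] 119 [0.4889 0.005  0.0875] [0.4878 0.0059 0.0639]
scene red [262.7 257. ] 141 [0.4959 0.101  0.0876] [0.4938 0.1012 0.0651]
scene red [190.7 259.5] 126 [0.5648 0.2444 0.0792] [0.5639 0.2442 0.058 ]
scene green [364.6 105.2] 313 [ 1.3023 -0.6632  0.1512] [ 1.2913 -0.6804  0.1323]
scene green [193.2 284.8] 291 [0.4911 0.2589 0.0786] [0.4892 0.2599 0.0436]
scene orange [422.9 182.4] 143 [ 0.62   -0.4449  0.1066] [ 0.6139 -0.4428  0.0951]
scene orange [306.2 260.9] 143 [0.4642 0.0078 0.0453] [0.4646 0.0078 0.0452]
scene orange [266.2 269.8] 151 [0.471  0.1028 0.0452] [0.4713 0.1027 0.0451]
```

View pics/c1.png

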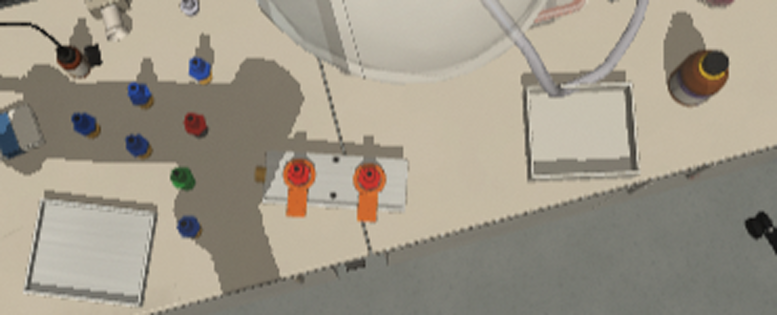

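```bash
cat >> h.py <<'E'
from scipy.spatial.transform import Rotation as Rn
def plan(*tg):
    "each (x,y,z,yaw of jaw axis from world y, deg); tool straight down"
    s=st();R0=np.array(s["tcp_rot"]);print("F",np.round(s["wrist_force"],1))
    for x,y,z,a in tg:
        a=np.radians(a);Y=np.array([-np.sin(a),np.cos(a),0]);Z=np.array([0,0,-1.]);X=np.cross(Y,Z)
        w=Rn.from_matrix(R0.T@np.stack([X,Y,Z],1)).as_rotvec();d=rel(s,(x,y,z))
        print((x,y,z,round(np.degrees(a))),"->",d,np.round(w,3))
E
python3 - <<'E'
from h import *
f=dict(np.load("top0.npz"));g=dict(np.load("scene0.npz"))
for h_ in(f,g):
  for b in blobs(h_,"orange"):
    q=cloud(h_)[b[4]]
    if abs(b[2][2]-.045)<.003: print(np.nanpercentile(q[:,0],[1,99]).round(4),q[q[:,0]<np.nanmin(q[:,0])+.015].mean(0).round(4))
plan((.447,.103,.2,-3.6),(.447,.103,.08,-3.6))
E
```

```text
[0.4432 0.5185] [0.4507 0.1015 0.0437]
[0.4371 0.5069] [0.4439 0.0069 0.0441]
[0.4364 0.5062] [0.4427 0.0069 0.045 ]
[0.4425 0.5115] [0.4497 0.1032 0.0453]
t 0.1 tcp [0.2039 0.59   0.2301] w 0.085792848922664
F [0.  0.3 0.1]
(0.447, 0.103, 0.2, -4) -> [-388.9 -380.8   30.9] [-0.002 -0.    -0.27 ]
(0.447, 0.103, 0.08, -4) -> [-388.9 -380.5  150.9] [-0.002 -0.    -0.27 ]
```

Emit:
jog_arm([
  {"x":-26,"y":-25,"z":2,"wz":-0.05,"hand":0},
  {"x":-52,"y":-51,"z":4,"wz":-0.1,"hand":0},
  {"x":-78,"y":-76,"z":6,"wz":-0.15,"hand":0},
  {"x":-104,"y":-102,"z":8,"wz":-0.2,"hand":0},
  {"x":-130,"y":-127,"z":10,"wz":-0.27,"hand":0},
  {"x":-156,"y":-152,"z":12,"wz":-0.27,"hand":0},
  {"x":-182,"y":-178,"z":14,"wz":-0.27,"hand":0},
  {"x":-208,"y":-204,"z":16,"wz":-0.27,"hand":0},
])

```text
invalid input
```

```bash
python3 -c "
from h import *
plan((.45,.1025,.2,-3.6),(.45,.1025,.055,-3.6))"
```

```text
t 0.1 tcp [0.2039 0.59   0.2301] w 0.085792848922664
F [0.  0.3 0.1]
(0.45, 0.1025, 0.2, -4) -> [-391.9 -380.3   30.9] [-0.002 -0.    -0.27 ]
(0.45, 0.1025, 0.055, -4) -> [-391.9 -380.   175.9] [-0.002 -0.    -0.27 ]
```

Emit:
jog_arm([
  {"x":-26,"y":-25,"z":2,"wx":0,"wy":0,"wz":-0.05,"hand":0},
  {"x":-52,"y":-51,"z":4,"wx":0,"wy":0,"wz":-0.1,"hand":0},
  {"x":-78,"y":-76,"z":6,"wx":0,"wy":0,"wz":-0.15,"hand":0},
  {"x":-104,"y":-102,"z":8,"wx":0,"wy":0,"wz":-0.2,"hand":0},
  {"x":-130,"y":-127,"z":10,"wx":0,"wy":0,"wz":-0.27,"hand":0},
  {"x":-156,"y":-152,"z":12,"wx":0,"wy":0,"wz":-0.27,"hand":0},
  {"x":-182,"y":-178,"z":14,"wx":0,"wy":0,"wz":-0.27,"hand":0},
  {"x":-208,"y":-204,"z":16,"wx":0,"wy":0,"wz":-0.27,"hand":0},
], newtons=60)

```text
t: 0.77
tool_pos: [0.3339, 0.3274, 0.2141]
tcp_rot: [[-0.998, 0.062, -0.001], [0.062, 0.998, -0.002], [0.001, -0.002, -1.0]]
wrist_force: [0.1, 0.3, 0.3]
gripper_width: -0.0004
```

```bash
python3 -c "
from h import *
plan((.45,.1025,.2,-3.6),(.45,.1025,.055,-3.6))"
```

```text
t 0.7667 tcp [0.3339 0.3274 0.2141] w -0.0003937929086856765
F [0.1 0.3 0.3]
(0.45, 0.1025, 0.2, -4) -> [-129.9 -217.2   14.5] [-0.002 -0.001  0.001]
(0.45, 0.1025, 0.055, -4) -> [-130.  -216.8  159.5] [-0.002 -0.001  0.001]
```

Emit:
jog_arm([
  {"x":-22,"y":-36,"z":3,"wx":0,"wy":0,"wz":0,"hand":0},
  {"x":-44,"y":-72,"z":5,"wx":0,"wy":0,"wz":0,"hand":0},
  {"x":-65,"y":-108,"z":8,"wx":0,"wy":0,"wz":0,"hand":0},
  {"x":-87,"y":-144,"z":10,"wx":0,"wy":0,"wz":0,"hand":0},
  {"x":-108,"y":-180,"z":12,"wx":0,"wy":0,"wz":0,"hand":0},
  {"x":-130,"y":-217,"z":15,"wx":0,"wy":0,"wz":0,"hand":0},
  {"x":-130,"y":-217,"z":50,"wx":0,"wy":0,"wz":0,"hand":0},
  {"x":-130,"y":-217,"z":85,"wx":0,"wy":0,"wz":0,"hand":0},
])

```text
t: 1.43
tool_pos: [0.4542, 0.1001, 0.1309]
tcp_rot: [[-0.998, 0.067, 0.007], [0.067, 0.998, -0.002], [-0.007, -0.001, -1.0]]
wrist_force: [-0.1, 0.7, -0.6]
gripper_width: -0.0001
```

```bash
python3 -c "
from h import *
plan((.45,.1025,.055,-3.6),(.45,.1025,.037,-3.6))
f=grab_frame('scene');cv2.imwrite('pics/s1.png',cv2.resize(f['color'][130:330,80:420],None,fx=2.2,fy=2.2))
for c in ('red','blue'):
  for b in blobs(f,c): print(c,*b[:4])
"
```

```text
t 1.4333 tcp [0.4542 0.1001 0.1309] w -9.28763730121457e-05
F [-0.1  0.7 -0.6]
(0.45, 0.1025, 0.055, -4) -> [ 4.8  2.3 75.9] [-0.001  0.007 -0.005]
(0.45, 0.1025, 0.037, -4) -> [ 4.9  2.3 93.9] [-0.001  0.007 -0.005]
red [302.4 248.8] 121 [0.4888 0.0054 0.0877] [0.4872 0.0061 0.064 ]
red [262.7 257.1] 145 [0.4956 0.101  0.0866] [0.494  0.1012 0.0647]
red [190.8 259. ] 135 [0.566  0.2442 0.0792] [0.5644 0.244  0.0589]
blue [183.6 242.3] 117 [0.6422 0.2403 0.0803] [0.6418 0.2411 0.0589]
blue [154.4 267.7] 324 [0.567  0.3217 0.0801] [0.5663 0.3222 0.0586]
blue [118.3 276.8] 185 [0.5656 0.3949 0.0796] [0.5645 0.395  0.0582]
blue [578.2 283.9] 16 [ 0.4167 -1.0679 -0.3406] [ 0.4174 -1.0682 -0.3408]
blue [206.6 296. ] 197 [0.4241 0.2476 0.0799] [0.4234 0.2485 0.0564]
blue [595.  289.2] 50 [ 0.364  -1.087  -0.3375] [ 0.3687 -1.0906 -0.3387]
blue [557. 295.] 50 [ 0.4055 -0.9368 -0.3374] [ 0.406  -0.9373 -0.3375]
blue [594.2 306.2] 20 [ 0.3108 -1.0015 -0.339 ] [ 0.3107 -1.0011 -0.3399]
blue [630.5 307.6] 45 [ 0.2519 -1.102  -0.3381] [ 0.2509 -1.1045 -0.3391]
blue [604.5 323. ] 167 [ 0.2404 -0.9488 -0.338 ] [ 0.2413 -0.95   -0.3384]
blue [634.  318.5] 20 [ 0.2115 -1.0576 -0.3382] [ 0.2115 -1.0576 -0.3382]
blue [626.6 325.3] 24 [ 0.2025 -1.0017 -0.337 ] [ 0.2021 -1.0019 -0.3375]
blue [617.4 333. ] 25 [ 0.193  -0.938  -0.3363] [ 0.193  -0.9391 -0.3369]
blue [561.5 335. ] 18 [ 0.276  -0.8046 -0.3574] [ 0.2798 -0.8038 -0.3614]
blue [593.9 342.2] 73 [ 0.2049 -0.8689 -0.3399] [ 0.2062 -0.8497 -0.3482]
blue [621.4 339.7] 20 [ 0.1708 -0.9272 -0.3405] [ 0.1711 -0.927  -0.3408]
blue [575.4 341.2] 17 [ 0.2393 -0.8157 -0.3548] [ 0.24   -0.8144 -0.358 ]
blue [633.6 350.4] 20 [ 0.1345 -0.942  -0.3536] [ 0.1344 -0.9382 -0.3579]
```

View pics/s1.png

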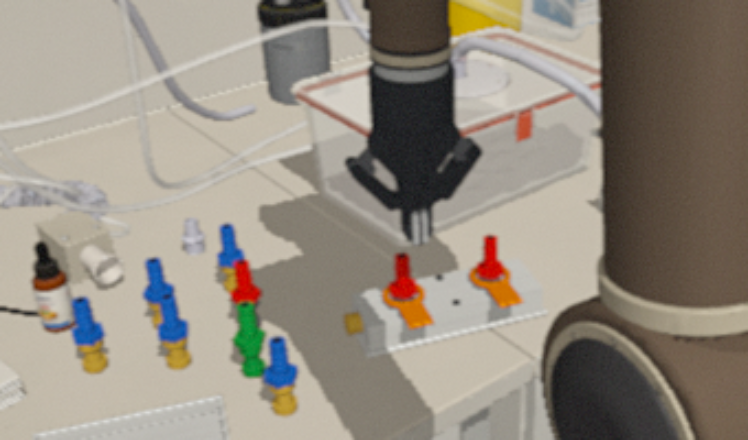

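Emit:
jog_arm([
  {"x":5,"y":2,"z":20,"wx":0,"wy":0.007,"wz":-0.005,"hand":0},
  {"x":5,"y":2,"z":45,"wx":0,"wy":0.007,"wz":-0.005,"hand":0},
  {"x":5,"y":2,"z":70,"wx":0,"wy":0.007,"wz":-0.005,"hand":0},
  {"x":5,"y":2,"z":82,"wx":0,"wy":0.007,"wz":-0.005,"hand":0},
  {"x":5,"y":2,"z":88,"wx":0,"wy":0.007,"wz":-0.005,"hand":0},
  {"x":5,"y":2,"z":92,"wx":0,"wy":0.007,"wz":-0.005,"hand":0},
  {"x":5,"y":2,"z":94,"wx":0,"wy":0.007,"wz":-0.005,"hand":0},
  {"x":5,"y":2,"z":94,"wx":0,"wy":0.007,"wz":-0.005,"hand":0},
])

```text
t: 2.15
tool_pos: [0.4381, 0.1024, 0.0345]
tcp_rot: [[-0.998, 0.06, -0.028], [0.06, 0.998, -0.005], [0.028, -0.006, -1.0]]
wrist_force: [-20.9, -3.1, 58.2]
gripper_width: -0.0
```

```bash
python3 -c "
from h import *
plan((.45,.1025,.036,-3.6),(.45,.1025,.12,-3.6),(.44,.007,.12,-3.6))
f=grab_frame('scene')
for c in ('red','orange'):
  for b in blobs(f,c): print(c,*b[:4])
"
```

```text
t 2.15 tcp [0.4381 0.1024 0.0345] w -3.425235936169141e-05
F [-20.9  -3.1  58.2]
(0.45, 0.1025, 0.036, -4) -> [-11.8   0.8  -1.8] [-0.006 -0.028  0.003]
(0.45, 0.1025, 0.12, -4) -> [ -9.5   0.3 -85.8] [-0.006 -0.028  0.003]
(0.44, 0.007, 0.12, -4) -> [ -5.3 -95.6 -85. ] [-0.006 -0.028  0.003]
red [302.2 248.6] 128 [0.48   0.0109 0.0931] [0.4864 0.007  0.0655]
red [190.8 258.8] 139 [0.5659 0.2438 0.0805] [0.5644 0.244  0.0593]
red [260.  256.5] 32 [0.4509 0.1234 0.0917] [0.4921 0.108  0.0695]
orange [426.7 182.2] 64 [ 0.5478 -0.3922  0.1429] [ 0.5897 -0.4349  0.1071]
orange [186.5 257.5] 15 [0.5688 0.2498 0.0712] [0.607  0.2456 0.0379]
orange [304.6 260.3] 78 [0.4667 0.0106 0.0462] [0.4667 0.0106 0.0462]
orange [101.6 258.3] 30 [0.6493 0.4188 0.0607] [0.6493 0.4188 0.0607]
orange [261.5 271.5] 41 [0.4775 0.1118 0.0396] [0.4777 0.1117 0.0395]
```

Emit:
jog_arm([
  {"x":0,"y":0,"z":-10,"wx":0,"wy":-0.028,"wz":0,"hand":0},
  {"x":0,"y":0,"z":-35,"wx":0,"wy":-0.028,"wz":0,"hand":0},
  {"x":-5,"y":0,"z":-70,"wx":0,"wy":-0.028,"wz":0,"hand":0},
  {"x":-5,"y":0,"z":-86,"wx":0,"wy":-0.028,"wz":0,"hand":0},
  {"x":-5,"y":0,"z":-86,"wx":0,"wy":-0.028,"wz":0,"hand":0},
])

```text
t: 2.62
tool_pos: [0.4494, 0.1035, 0.1256]
tcp_rot: [[-0.998, 0.059, 0.01], [0.059, 0.998, -0.005], [-0.01, -0.004, -1.0]]
wrist_force: [1.2, 0.7, 0.5]
gripper_width: 0.0001
```

```bash
python3 -c "
from h import *
plan((.444,.0073,.12,-3.6),(.444,.0073,.06,-3.6))
f=grab_frame('scene');cv2.imwrite('pics/s2.png',cv2.resize(f['color'][180:330,180:400],None,fx=3,fy=3))
for c in ('red','orange'):
  for b in blobs(f,c): print(c,*b[:4])
"
```

```text
t 2.6167 tcp [0.4494 0.1035 0.1256] w 9.693159200484842e-05
F [1.2 0.7 0.5]
(0.444, 0.0073, 0.12, -4) -> [ -0.2 -96.4   6. ] [-0.004  0.01   0.004]
(0.444, 0.0073, 0.06, -4) -> [  0.4 -96.1  66. ] [-0.004  0.01   0.004]
red [302.4 248.8] 120 [0.4884 0.0053 0.0872] [0.4873 0.0061 0.0639]
red [262.5 251.2] 136 [0.4955 0.1011 0.102 ] [0.4939 0.101  0.0802]
red [190.7 259. ] 133 [0.5656 0.2442 0.0798] [0.5645 0.244  0.0589]
orange [317.8 187.6] 17 [ 0.6528 -0.1174  0.1303] [ 0.6547 -0.1208  0.1241]
orange [305.2 261. ] 82 [0.4654 0.0098 0.0449] [0.4654 0.0098 0.0449]
orange [101.7 258.2] 34 [0.65   0.4185 0.0606] [0.65   0.4185 0.0606]
orange [264.7 269.6] 87 [0.4741 0.1055 0.0449] [0.4742 0.1056 0.0448]
```

View pics/s2.png

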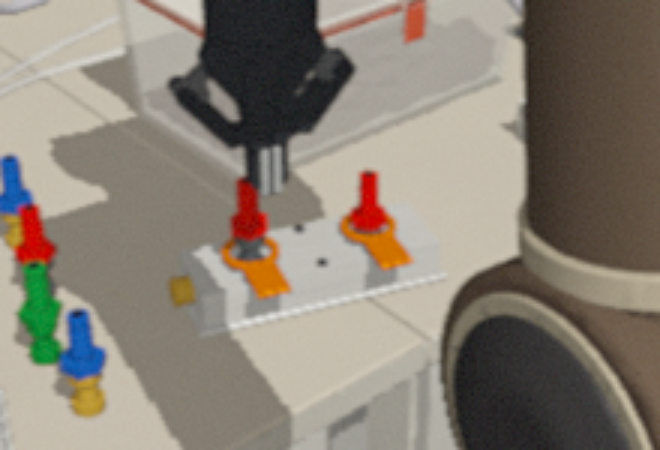

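Emit:
jog_arm([
  {"x":0,"y":-40,"z":6,"wx":0,"wy":0.01,"wz":0,"hand":0},
  {"x":0,"y":-80,"z":6,"wx":0,"wy":0.01,"wz":0,"hand":0},
  {"x":0,"y":-96,"z":15,"wx":0,"wy":0.01,"wz":0,"hand":0},
  {"x":0,"y":-96,"z":35,"wx":0,"wy":0.01,"wz":0,"hand":0},
  {"x":0,"y":-96,"z":55,"wx":0,"wy":0.01,"wz":0,"hand":0},
  {"x":0,"y":-96,"z":70,"wx":0,"wy":0.01,"wz":0,"hand":0},
  {"x":0,"y":-96,"z":74,"wx":0,"wy":0.01,"wz":0,"hand":0},
  {"x":0,"y":-96,"z":74,"wx":0,"wy":0.01,"wz":0,"hand":0},
])

```text
t: 3.33
tool_pos: [0.4394, 0.0073, 0.0476]
tcp_rot: [[-0.998, 0.059, -0.01], [0.059, 0.998, -0.004], [0.01, -0.005, -1.0]]
wrist_force: [-0.0, -0.0, 0.5]
gripper_width: -0.0001
```

```bash
python3 -c "
from h import *
plan((.4445,.0073,.044,-3.6),(.4445,.0073,.039,-3.6))
"
```

```text
t 3.3333 tcp [0.4394 0.0073 0.0476] w -6.753313569168469e-05
F [-0.  -0.   0.5]
(0.4445, 0.0073, 0.044, -4) -> [-5.2  0.3  3.6] [-0.005 -0.01   0.004]
(0.4445, 0.0073, 0.039, -4) -> [-5.2  0.3  8.6] [-0.005 -0.01   0.004]
```

Emit:
jog_arm([
  {"x":-5,"y":0,"z":0,"wx":0,"wy":-0.01,"wz":0,"hand":0},
  {"x":-5,"y":0,"z":2,"wx":0,"wy":-0.01,"wz":0,"hand":0},
  {"x":-5,"y":0,"z":4,"wx":0,"wy":-0.01,"wz":0,"hand":0},
  {"x":-5,"y":0,"z":6,"wx":0,"wy":-0.01,"wz":0,"hand":0},
  {"x":-5,"y":0,"z":8,"wx":0,"wy":-0.01,"wz":0,"hand":0},
  {"x":-5,"y":0,"z":9,"wx":0,"wy":-0.01,"wz":0,"hand":0},
  {"x":-5,"y":0,"z":9,"wx":0,"wy":-0.01,"wz":0,"hand":0},
])

```text
t: 3.92
tool_pos: [0.4453, 0.0071, 0.0395]
tcp_rot: [[-0.998, 0.059, 0.002], [0.059, 0.998, -0.005], [-0.002, -0.005, -1.0]]
wrist_force: [-0.7, 0.2, 4.9]
gripper_width: 0.0
```

Emit:
jog_arm([
  {"x":0,"y":0,"z":-20,"wx":0,"wy":0,"wz":0,"hand":0},
  {"x":0,"y":0,"z":-50,"wx":0,"wy":0,"wz":0,"hand":0},
  {"x":0,"y":0,"z":-90,"wx":0,"wy":0,"wz":0,"hand":0},
  {"x":0,"y":0,"z":-110,"wx":0,"wy":0,"wz":0,"hand":40},
  {"x":0,"y":0,"z":-110,"wx":0,"wy":0,"wz":0,"hand":40},
  {"x":0,"y":0,"z":-110,"wx":0,"wy":0,"wz":0,"hand":40},
])

```text
t: 4.42
tool_pos: [0.4465, 0.0076, 0.1511]
tcp_rot: [[-0.998, 0.059, 0.006], [0.059, 0.998, -0.005], [-0.006, -0.005, -1.0]]
wrist_force: [-0.4, 0.2, -0.4]
gripper_width: 0.0356
```

```bash
python3 -c "
from h import *
plan((.489,.0047,.15,-3.6),(.489,.0047,.11,-3.6),(.489,.0047,.073,-3.6))
f=grab_frame('scene')
for c in ('red','orange'):
  for b in blobs(f,c): print(c,*b[:4])
"
```

```text
t 4.4167 tcp [0.4465 0.0076 0.1511] w 0.03563225852908897
F [-0.4  0.2 -0.4]
(0.489, 0.0047, 0.15, -4) -> [-42.6  -0.4   1.4] [-0.005  0.006  0.004]
(0.489, 0.0047, 0.11, -4) -> [-42.3  -0.2  41.4] [-0.005  0.006  0.004]
(0.489, 0.0047, 0.073, -4) -> [-42.1  -0.   78.4] [-0.005  0.006  0.004]
red [302.2 242.8] 120 [0.4884 0.0059 0.1032] [0.4875 0.0066 0.0801]
red [262.5 251.2] 142 [0.495  0.1005 0.1027] [0.4935 0.1012 0.0805]
red [190.8 259.2] 138 [0.5652 0.2439 0.0794] [0.5645 0.2439 0.0583]
orange [428.6 183.1] 17 [-0.0077  0.1221  0.451 ] [ 0.5345 -0.3906  0.1343]
orange [305.  260.6] 107 [0.4673 0.0096 0.045 ] [0.4672 0.0096 0.0449]
orange [101.5 258.3] 29 [0.6501 0.4189 0.0604] [0.6501 0.4189 0.0604]
orange [269.9 262.1] 16 [0.4919 0.0896 0.0562] [0.4952 0.0839 0.0455]
orange [266.  270.7] 104 [0.4687 0.1041 0.0449] [0.469  0.1042 0.0448]
```

Emit:
jog_arm([
  {"x":-30,"y":0,"z":1,"wx":0,"wy":0.006,"wz":0,"hand":40},
  {"x":-43,"y":0,"z":2,"wx":0,"wy":0.006,"wz":0,"hand":40},
  {"x":-43,"y":0,"z":25,"wx":0,"wy":0.006,"wz":0,"hand":40},
  {"x":-43,"y":0,"z":50,"wx":0,"wy":0.006,"wz":0,"hand":40},
  {"x":-43,"y":0,"z":70,"wx":0,"wy":0.006,"wz":0,"hand":40},
  {"x":-43,"y":0,"z":76,"wx":0,"wy":0.006,"wz":0,"hand":40},
  {"x":-43,"y":0,"z":76,"wx":0,"wy":0.006,"wz":0,"hand":40},
])

```text
t: 5.05
tool_pos: [0.4842, 0.005, 0.07]
tcp_rot: [[-0.998, 0.059, -0.013], [0.059, 0.998, -0.004], [0.012, -0.005, -1.0]]
wrist_force: [-0.9, -0.6, -0.1]
gripper_width: 0.0399
```

```bash
python3 -c "
from h import *
plan((.489,.0047,.074,-3.6))
f=grab_frame('scene');cv2.imwrite('pics/s3.png',cv2.resize(f['color'][180:330,200:420],None,fx=3,fy=3))
"
```

```text
t 5.05 tcp [0.4842 0.005  0.07  ] w 0.03992305429399882
F [-0.9 -0.6 -0.1]
(0.489, 0.0047, 0.074, -4) -> [-4.8 -0.1 -4. ] [-0.005 -0.012  0.004]
```

View pics/s3.png

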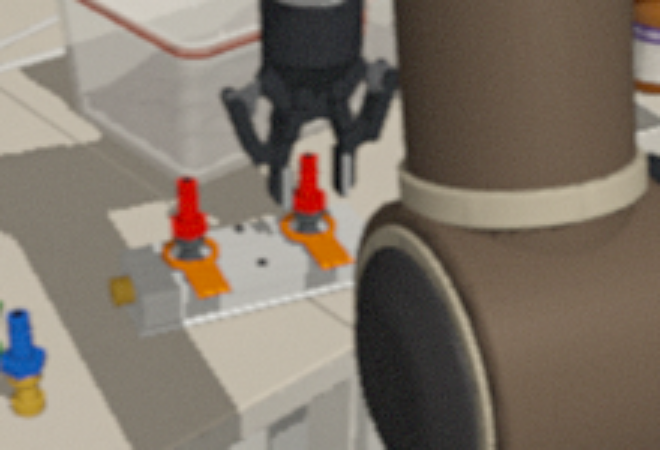

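Emit:
jog_arm([
  {"x":-5,"y":0,"z":-4,"wx":0,"wy":-0.012,"wz":0,"hand":40},
  {"x":-5,"y":0,"z":-4,"wx":0,"wy":-0.012,"wz":0,"hand":14},
  {"x":-5,"y":0,"z":-4,"wx":0,"wy":-0.012,"wz":0,"hand":10},
  {"x":-5,"y":0,"z":-4,"wx":0,"wy":-0.012,"wz":0,"hand":10},
  {"x":-5,"y":0,"z":-4,"wx":0,"wy":-0.012,"wz":0,"hand":10},
  {"x":-5,"y":0,"z":-6,"wx":0,"wy":-0.012,"wz":0,"hand":10},
  {"x":-5,"y":0,"z":-16,"wx":0,"wy":-0.012,"wz":0,"hand":10},
  {"x":-5,"y":0,"z":-30,"wx":0,"wy":-0.012,"wz":0,"hand":10},
], newtons=60)

```text
t: 5.77
tool_pos: [0.4898, 0.005, 0.1013]
tcp_rot: [[-0.998, 0.059, -0.0], [0.059, 0.998, -0.004], [-0.0, -0.004, -1.0]]
wrist_force: [-1.3, -0.4, -0.3]
gripper_width: 0.0141
```

Emit:
jog_arm([
  {"x":0,"y":0,"z":-15,"wx":0,"wy":0,"wz":0,"hand":10},
  {"x":0,"y":0,"z":-35,"wx":0,"wy":0,"wz":0,"hand":10},
  {"x":0,"y":0,"z":-50,"wx":0,"wy":0,"wz":0,"hand":10},
  {"x":0,"y":0,"z":-56,"wx":0,"wy":0,"wz":0,"hand":10},
])

```text
t: 6.1
tool_pos: [0.4911, 0.0054, 0.1602]
tcp_rot: [[-0.998, 0.059, 0.004], [0.059, 0.998, -0.004], [-0.004, -0.004, -1.0]]
wrist_force: [0.6, 0.5, 0.1]
gripper_width: 0.0149
```

```bash
python3 -c "
from h import *
f=grab_frame('top')
P=cloud(f)
q=P[180:275,350:450].reshape(-1,3);q=q[(q[:,2]>.03)&(q[:,2]<.046)]
print(cv2.minAreaRect((q[:,:2]*1000).astype(np.float32)))
plan((.49,-.1,.16,-3.6),(.55,-.315,.16,-3.6),(.55,-.315,.06,-3.6))
f=grab_frame('scene');
for b in blobs(f,'red'): print(*b[:4])
"
```

```text
((607.6464233398438, -290.22186279296875), (223.709228515625, 151.30191040039062), 2.1996991634368896)
t 6.15 tcp [0.4915 0.0054 0.1603] w 0.014432769577469768
F [ 0.5 -0.9  0.7]
(0.49, -0.1, 0.16, -4) -> [  -4.8 -105.3    0.8] [-0.004  0.005  0.004]
(0.55, -0.315, 0.16, -4) -> [ -77.3 -316.3    2. ] [-0.004  0.005  0.004]
(0.55, -0.315, 0.06, -4) -> [ -76.9 -315.9  102. ] [-0.004  0.005  0.004]
[303.1 210.6] 113 [0.4863 0.0045 0.1858] [0.4849 0.0062 0.1638]
[262.4 250.7] 150 [0.4955 0.1008 0.1039] [0.494  0.1011 0.0812]
[190.8 258.9] 135 [0.5657 0.2436 0.0798] [0.5643 0.2439 0.0593]
```

Emit:
jog_arm([
  {"x":-2,"y":-35,"z":0,"wx":0,"wy":0,"wz":0,"hand":10},
  {"x":-4,"y":-75,"z":0,"wx":0,"wy":0,"wz":0,"hand":10},
  {"x":-6,"y":-115,"z":0,"wx":0,"wy":0,"wz":0,"hand":10},
  {"x":-8,"y":-155,"z":0,"wx":0,"wy":0,"wz":0,"hand":10},
  {"x":-11,"y":-195,"z":0,"wx":0,"wy":0,"wz":0,"hand":10},
  {"x":-14,"y":-235,"z":0,"wx":0,"wy":0,"wz":0,"hand":10},
  {"x":-16,"y":-275,"z":0,"wx":0,"wy":0,"wz":0,"hand":10},
  {"x":-18,"y":-310,"z":0,"wx":0,"wy":0,"wz":0,"hand":10},
])

```text
t: 6.87
tool_pos: [0.4891, -0.307, 0.1587]
tcp_rot: [[-0.998, 0.06, 0.001], [0.06, 0.998, -0.003], [-0.001, -0.003, -1.0]]
wrist_force: [1.5, 0.4, -0.3]
gripper_width: 0.014
```

```bash
python3 -c "
from h import *
f=grab_frame('scene');cv2.imwrite('pics/s4.png',cv2.resize(f['color'][80:330,180:520],None,fx=2.2,fy=2.2))
for b in blobs(f,'red'): print(*b[:4])
plan((.57,-.32,.16,-3.6),(.57,-.32,.09,-3.6),(.57,-.32,.063,-3.6))
f=grab_frame('top')
P=cloud(f)
q=P[200:275,370:450].reshape(-1,3);q=q[(q[:,2]>.033)&(q[:,2]<.046)]
print(cv2.minAreaRect((q[:,:2]*1000).astype(np.float32)))
"
```

```text
[416.6 187.7] 84 [ 0.4841 -0.3101  0.184 ] [ 0.4839 -0.3059  0.1586]
[317.7 187.9] 21 [ 0.6572 -0.1222  0.13  ] [ 0.6562 -0.1213  0.1228]
[262.4 251. ] 136 [0.4944 0.101  0.1032] [0.4936 0.1014 0.0809]
[190.6 258.9] 131 [0.5661 0.2444 0.0798] [0.5645 0.2443 0.0591]
t 6.9167 tcp [ 0.4899 -0.3138  0.1596] w 0.014106126932948248
F [ 2.5 -4.9 -0.3]
(0.57, -0.32, 0.16, -4) -> [-80.4  -1.2  -0.1] [-0.01   0.004  0.001]
(0.57, -0.32, 0.09, -4) -> [-80.1  -0.5  69.9] [-0.01   0.004  0.001]
(0.57, -0.32, 0.063, -4) -> [-80.   -0.2  96.9] [-0.01   0.004  0.001]
((561.3248291015625, -286.2677001953125), (130.96295166015625, 140.49832153320312), 2.284919023513794)
```

View pics/s4.png

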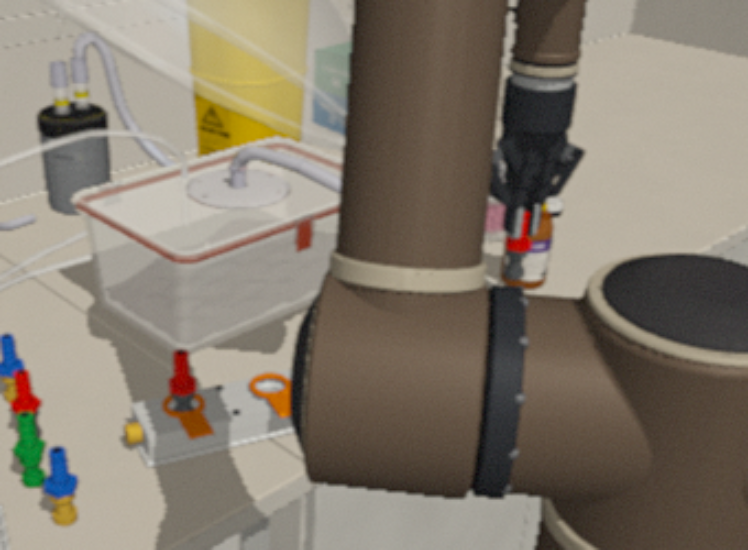

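Emit:
jog_arm([
  {"x":-35,"y":0,"z":0,"wx":0,"wy":0,"wz":0,"hand":10},
  {"x":-70,"y":0,"z":0,"wx":0,"wy":0,"wz":0,"hand":10},
  {"x":-80,"y":-1,"z":10,"wx":0,"wy":0,"wz":0,"hand":10},
  {"x":-80,"y":-1,"z":40,"wx":0,"wy":0,"wz":0,"hand":10},
  {"x":-80,"y":-1,"z":70,"wx":0,"wy":0,"wz":0,"hand":10},
  {"x":-80,"y":-1,"z":85,"wx":0,"wy":0,"wz":0,"hand":10},
  {"x":-80,"y":-1,"z":92,"wx":0,"wy":0,"wz":0,"hand":10},
  {"x":-80,"y":-1,"z":92,"wx":0,"wy":0,"wz":0,"hand":10},
])

```text
t: 7.63
tool_pos: [0.5676, -0.3149, 0.0645]
tcp_rot: [[-0.998, 0.064, -0.003], [0.064, 0.998, -0.002], [0.002, -0.003, -1.0]]
wrist_force: [0.5, -0.6, -0.4]
gripper_width: 0.0144
```

Emit:
jog_arm([
  {"x":0,"y":0,"z":0,"wx":0,"wy":0,"wz":0,"hand":40},
  {"x":0,"y":0,"z":0,"wx":0,"wy":0,"wz":0,"hand":40},
  {"x":0,"y":0,"z":0,"wx":0,"wy":0,"wz":0,"hand":40},
  {"x":0,"y":0,"z":-30,"wx":0,"wy":0,"wz":0,"hand":40},
  {"x":0,"y":0,"z":-70,"wx":0,"wy":0,"wz":0,"hand":40},
  {"x":10,"y":0,"z":-95,"wx":0,"wy":0,"wz":0,"hand":40},
  {"x":45,"y":0,"z":-95,"wx":0,"wy":0,"wz":0,"hand":40},
  {"x":80,"y":0,"z":-95,"wx":0,"wy":0,"wz":0,"hand":40},
])

```text
t: 8.3
tool_pos: [0.491, -0.3117, 0.165]
tcp_rot: [[-0.998, 0.062, 0.006], [0.062, 0.998, -0.009], [-0.007, -0.009, -1.0]]
wrist_force: [-1.3, 0.6, -0.5]
gripper_width: 0.04
```

```bash
python3 -c "
from h import *
plan((.495,.1,.15,-3.6))
f=grab_frame('top')
for b in blobs(f,'red'): print(*b[:4])
"
```

```text
t 8.3 tcp [ 0.491  -0.3117  0.165 ] w 0.03999205451724824
F [-1.3  0.6 -0.5]
(0.495, 0.1, 0.15, -4) -> [ 21.8 411.3  11.3] [-0.009  0.007  0.   ]
[415.5 229.4] 31 [ 0.5654 -0.3134  0.0848] [ 0.5635 -0.312   0.0614]
[223.7 230.4] 25 [0.5607 0.2435 0.0489] [0.5639 0.2392 0.0445]
[  7.4 326.9] 84 [0.2913 0.8432 0.0187] [0.2919 0.8431 0.0168]
```

Emit:
jog_arm([
  {"x":2,"y":40,"z":0,"wx":0,"wy":0,"wz":0,"hand":40},
  {"x":4,"y":80,"z":0,"wx":0,"wy":0,"wz":0,"hand":40},
  {"x":6,"y":120,"z":0,"wx":0,"wy":0,"wz":0,"hand":40},
  {"x":8,"y":160,"z":0,"wx":0,"wy":0,"wz":0,"hand":40},
  {"x":10,"y":200,"z":0,"wx":0,"wy":0,"wz":0,"hand":40},
  {"x":12,"y":240,"z":0,"wx":0,"wy":0,"wz":0,"hand":40},
  {"x":14,"y":280,"z":0,"wx":0,"wy":0,"wz":0,"hand":40},
  {"x":16,"y":315,"z":0,"wx":0,"wy":0,"wz":0,"hand":40},
])

```text
t: 9.02
tool_pos: [0.4851, 0.0097, 0.1619]
tcp_rot: [[-0.998, 0.064, -0.006], [0.064, 0.998, -0.001], [0.006, -0.001, -1.0]]
wrist_force: [0.7, -0.2, 0.5]
gripper_width: 0.0397
```

Emit:
jog_arm([
  {"x":2,"y":40,"z":0,"wx":0,"wy":0,"wz":0,"hand":40},
  {"x":4,"y":80,"z":0,"wx":0,"wy":0,"wz":0,"hand":40},
  {"x":5,"y":93,"z":10,"wx":0,"wy":0,"wz":0,"hand":40},
  {"x":5,"y":93,"z":25,"wx":0,"wy":0,"wz":0,"hand":40},
  {"x":5,"y":93,"z":25,"wx":0,"wy":0,"wz":0,"hand":40},
])

```text
t: 9.43
tool_pos: [0.4846, 0.104, 0.1361]
tcp_rot: [[-0.998, 0.061, -0.008], [0.061, 0.998, -0.001], [0.008, -0.002, -1.0]]
wrist_force: [-0.3, -0.7, -0.5]
gripper_width: 0.0399
```

```bash
python3 -c "
from h import *
plan((.496,.1,.15,-3.6),(.496,.1,.078,-3.6))
"
```

```text
t 9.4333 tcp [0.4846 0.104  0.1361] w 0.03992718992415563
F [-0.3 -0.7 -0.5]
(0.496, 0.1, 0.15, -4) -> [-11.5  -3.3 -14. ] [-0.002 -0.008  0.002]
(0.496, 0.1, 0.078, -4) -> [-12.1  -3.2  58. ] [-0.002 -0.008  0.002]
```

Emit:
jog_arm([
  {"x":-12,"y":-3,"z":0,"wx":0,"wy":-0.008,"wz":0,"hand":40},
  {"x":-12,"y":-3,"z":15,"wx":0,"wy":-0.008,"wz":0,"hand":40},
  {"x":-12,"y":-3,"z":35,"wx":0,"wy":-0.008,"wz":0,"hand":40},
  {"x":-12,"y":-3,"z":52,"wx":0,"wy":-0.008,"wz":0,"hand":40},
  {"x":-12,"y":-3,"z":60,"wx":0,"wy":-0.008,"wz":0,"hand":40},
  {"x":-12,"y":-3,"z":60,"wx":0,"wy":-0.008,"wz":0,"hand":40},
  {"x":-12,"y":-3,"z":60,"wx":0,"wy":-0.008,"wz":0,"hand":30},
  {"x":-12,"y":-3,"z":60,"wx":0,"wy":-0.008,"wz":0,"hand":24},
])

```text
t: 10.1
tool_pos: [0.4974, 0.0999, 0.0772]
tcp_rot: [[-0.998, 0.062, 0.003], [0.062, 0.998, -0.001], [-0.003, -0.001, -1.0]]
wrist_force: [1.1, -0.2, -0.4]
gripper_width: 0.0238
```

Emit:
jog_arm([
  {"x":0,"y":0,"z":0,"wx":0,"wy":0,"wz":0,"hand":10},
  {"x":0,"y":0,"z":0,"wx":0,"wy":0,"wz":0,"hand":10},
  {"x":0,"y":0,"z":0,"wx":0,"wy":0,"wz":0,"hand":10},
  {"x":0,"y":0,"z":0,"wx":0,"wy":0,"wz":0,"hand":10},
  {"x":0,"y":0,"z":-10,"wx":0,"wy":0,"wz":0,"hand":10},
  {"x":0,"y":0,"z":-35,"wx":0,"wy":0,"wz":0,"hand":10},
  {"x":0,"y":0,"z":-70,"wx":0,"wy":0,"wz":0,"hand":10},
  {"x":0,"y":0,"z":-85,"wx":0,"wy":0,"wz":0,"hand":10},
])

```text
t: 10.77
tool_pos: [0.4991, 0.1006, 0.1664]
tcp_rot: [[-0.998, 0.062, 0.008], [0.062, 0.998, -0.0], [-0.008, 0.0, -1.0]]
wrist_force: [2.4, -0.3, -0.2]
gripper_width: 0.0143
```

```bash
python3 -c "
from h import *
f=grab_frame('scene')
for b in blobs(f,'red'): print(*b[:4])
plan((.49,-.315,.165,-3.6),(.525,-.315,.165,-3.6))
"
```

```text
[260.9 215.5] 131 [0.4954 0.0993 0.1911] [0.4938 0.101  0.1694]
[190.8 259. ] 138 [0.5657 0.2432 0.0794] [0.5645 0.244  0.0589]
t 10.8167 tcp [0.5011 0.1009 0.1687] w 0.013714697941445643
F [0.7 0.4 2. ]
(0.49, -0.315, 0.165, -4) -> [ -14.5 -415.8    3.4] [0.001 0.013 0.001]
(0.525, -0.315, 0.165, -4) -> [ -49.4 -413.6    3.9] [0.001 0.013 0.001]
```

Held (top 0.191). Carry to the tub along x≈0.49.

Emit:
jog_arm([
  {"x":8,"y":-38,"z":0,"wx":0,"wy":0.01,"wz":0,"hand":10},
  {"x":8,"y":-78,"z":0,"wx":0,"wy":0.01,"wz":0,"hand":10},
  {"x":6,"y":-118,"z":0,"wx":0,"wy":0.01,"wz":0,"hand":10},
  {"x":3,"y":-158,"z":0,"wx":0,"wy":0.01,"wz":0,"hand":10},
  {"x":0,"y":-198,"z":0,"wx":0,"wy":0.01,"wz":0,"hand":10},
  {"x":-3,"y":-238,"z":0,"wx":0,"wy":0.01,"wz":0,"hand":10},
  {"x":-6,"y":-278,"z":0,"wx":0,"wy":0.01,"wz":0,"hand":10},
  {"x":-8,"y":-315,"z":0,"wx":0,"wy":0.01,"wz":0,"hand":10},
])

```text
t: 11.48
tool_pos: [0.4891, -0.2158, 0.1683]
tcp_rot: [[-0.998, 0.062, 0.003], [0.062, 0.998, 0.001], [-0.002, 0.002, -1.0]]
wrist_force: [0.4, 0.0, -1.2]
gripper_width: 0.0144
```

Emit:
jog_arm([
  {"x":-2,"y":-40,"z":0,"wx":0,"wy":0,"wz":0,"hand":10},
  {"x":-5,"y":-80,"z":0,"wx":0,"wy":0,"wz":0,"hand":10},
  {"x":-20,"y":-100,"z":0,"wx":0,"wy":0,"wz":0,"hand":10},
  {"x":-35,"y":-100,"z":0,"wx":0,"wy":0,"wz":0,"hand":10},
  {"x":-35,"y":-100,"z":0,"wx":0,"wy":0,"wz":0,"hand":10},
])

```text
t: 11.9
tool_pos: [0.5195, -0.3197, 0.1682]
tcp_rot: [[-0.998, 0.065, 0.005], [0.065, 0.998, 0.001], [-0.005, 0.001, -1.0]]
wrist_force: [0.2, 0.4, -0.1]
gripper_width: 0.0144
```

```bash
python3 -c "
from h import *
f=grab_frame('top')
P=cloud(f)
q=P[200:275,370:450].reshape(-1,3);q=q[(q[:,2]>.033)&(q[:,2]<.046)]
print(cv2.minAreaRect((q[:,:2]*1000).astype(np.float32)))
for b in blobs(f,'red'): print(*b[:4])
plan((.525,-.313,.165,-3.6),(.525,-.313,.066,-3.6))
"
```

```text
((561.2716064453125, -287.5057373046875), (130.6465301513672, 143.36351013183594), 2.401592254638672)
[223.5 230.4] 26 [0.5622 0.242  0.053 ] [0.5638 0.2395 0.0453]
[  7.4 326.9] 84 [0.2911 0.8412 0.02  ] [0.2918 0.8432 0.017 ]
t 11.95 tcp [ 0.5181 -0.3182  0.1678] w 0.014345188950313736
F [ 0.3 -0.2 -0.1]
(0.525, -0.313, 0.165, -4) -> [-6.6  5.6  2.8] [ 0.002  0.002 -0.   ]
(0.525, -0.313, 0.066, -4) -> [ -6.4   5.4 101.8] [ 0.002  0.002 -0.   ]
```

Emit:
jog_arm([
  {"x":-4,"y":5,"z":15,"wx":0,"wy":0,"wz":0,"hand":10},
  {"x":-4,"y":5,"z":45,"wx":0,"wy":0,"wz":0,"hand":10},
  {"x":-4,"y":5,"z":75,"wx":0,"wy":0,"wz":0,"hand":10},
  {"x":-4,"y":5,"z":95,"wx":0,"wy":0,"wz":0,"hand":10},
  {"x":-4,"y":5,"z":101,"wx":0,"wy":0,"wz":0,"hand":10},
  {"x":-4,"y":5,"z":101,"wx":0,"wy":0,"wz":0,"hand":10},
  {"x":-4,"y":5,"z":101,"wx":0,"wy":0,"wz":0,"hand":40},
  {"x":-4,"y":5,"z":101,"wx":0,"wy":0,"wz":0,"hand":40},
])

```text
t: 12.62
tool_pos: [0.5239, -0.3138, 0.0688]
tcp_rot: [[-0.998, 0.062, 0.005], [0.062, 0.998, 0.0], [-0.005, 0.001, -1.0]]
wrist_force: [0.0, 0.2, 0.7]
gripper_width: 0.0375
```

Emit:
jog_arm([
  {"x":0,"y":0,"z":0,"wx":0,"wy":0,"wz":0,"hand":40},
  {"x":0,"y":0,"z":-30,"wx":0,"wy":0,"wz":0,"hand":40},
  {"x":0,"y":0,"z":-70,"wx":0,"wy":0,"wz":0,"hand":40},
  {"x":10,"y":0,"z":-95,"wx":0,"wy":0,"wz":0,"hand":40},
  {"x":40,"y":0,"z":-95,"wx":0,"wy":0,"wz":0,"hand":40},
  {"x":42,"y":40,"z":-95,"wx":0,"wy":0,"wz":0,"hand":40},
  {"x":44,"y":80,"z":-95,"wx":0,"wy":0,"wz":0,"hand":40},
  {"x":46,"y":120,"z":-95,"wx":0,"wy":0,"wz":0,"hand":40},
])

```text
t: 13.28
tool_pos: [0.4854, -0.1914, 0.166]
tcp_rot: [[-0.998, 0.066, 0.009], [0.066, 0.998, -0.001], [-0.009, -0.001, -1.0]]
wrist_force: [0.7, -0.4, 0.6]
gripper_width: 0.0401
```

```bash
python3 -c "
from h import *
f=grab_frame('top')
for b in blobs(f,'red'): print(*b[:4])
plan((.48,.13,.17,-3.6),(.5,.24,.17,-3.6),(.566,.2435,.17,-3.6))
"
```

```text
[223.  230.2] 30 [0.5617 0.2461 0.0749] [0.5634 0.2402 0.0503]
[  7.4 326.9] 84 [0.2913 0.8432 0.0195] [0.2918 0.8428 0.0171]
t 13.3333 tcp [ 0.4842 -0.1835  0.165 ] w 0.039831204206012334
F [-2.4  5.1 -1.4]
(0.48, 0.13, 0.17, -4) -> [ 23.7 312.7  -3. ] [0.007 0.005 0.001]
(0.5, 0.24, 0.17, -4) -> [ 10.6 423.7  -2.2] [0.007 0.005 0.001]
(0.566, 0.2435, 0.17, -4) -> [-55.1 431.3  -1.8] [0.007 0.005 0.001]
```

Emit:
jog_arm([
  {"x":3,"y":40,"z":0,"wx":0,"wy":0,"wz":0,"hand":40},
  {"x":6,"y":80,"z":0,"wx":0,"wy":0,"wz":0,"hand":40},
  {"x":9,"y":120,"z":0,"wx":0,"wy":0,"wz":0,"hand":40},
  {"x":12,"y":160,"z":0,"wx":0,"wy":0,"wz":0,"hand":40},
  {"x":15,"y":200,"z":0,"wx":0,"wy":0,"wz":0,"hand":40},
  {"x":18,"y":240,"z":0,"wx":0,"wy":0,"wz":0,"hand":40},
  {"x":21,"y":280,"z":0,"wx":0,"wy":0,"wz":0,"hand":40},
  {"x":21,"y":315,"z":0,"wx":0,"wy":0,"wz":0,"hand":40},
])

```text
t: 14.0
tool_pos: [0.4832, 0.1347, 0.1689]
tcp_rot: [[-0.998, 0.061, 0.009], [0.061, 0.998, 0.007], [-0.008, 0.008, -1.0]]
wrist_force: [0.5, -0.6, 0.2]
gripper_width: 0.0395
```

Emit:
jog_arm([
  {"x":-5,"y":40,"z":0,"wx":0,"wy":0,"wz":0,"hand":40},
  {"x":-10,"y":80,"z":0,"wx":0,"wy":0,"wz":0,"hand":40},
  {"x":-15,"y":105,"z":0,"wx":0,"wy":0,"wz":0,"hand":40},
  {"x":-40,"y":112,"z":0,"wx":0,"wy":0,"wz":0,"hand":40},
  {"x":-75,"y":112,"z":0,"wx":0,"wy":0,"wz":0,"hand":40},
  {"x":-78,"y":112,"z":15,"wx":0,"wy":0,"wz":0,"hand":40},
  {"x":-78,"y":112,"z":30,"wx":0,"wy":0,"wz":0,"hand":40},
  {"x":-78,"y":112,"z":30,"wx":0,"wy":0,"wz":0,"hand":40},
])

```text
t: 14.67
tool_pos: [0.5675, 0.2414, 0.1389]
tcp_rot: [[-0.998, 0.061, 0.006], [0.061, 0.998, 0.006], [-0.006, 0.007, -1.0]]
wrist_force: [-0.8, -0.3, -0.1]
gripper_width: 0.0401
```

```bash
python3 -c "
from h import *
f=grab_frame('top')
for b in blobs(f,'red'): print(*b[:4])
cv2.imwrite('pics/t5.png',cv2.resize(f['color'][150:310,130:500],None,fx=2.1,fy=2.1))
f=grab_frame('scene')
for b in blobs(f,'red'): print(*b[:4])
plan((.567,.243,.14,-3.6),(.567,.243,.053,-3.6))
"
```

```text
[415.6 230.6] 20 [ 0.562  -0.3141  0.0536] [ 0.5622 -0.3145  0.0505]
[415.3 245.5] 30 [ 0.5193 -0.3182  0.0821] [ 0.5178 -0.3111  0.0553]
[  7.4 326.9] 84 [0.2912 0.8437 0.0202] [0.2918 0.8431 0.0172]
[190.6 258.9] 137 [0.5655 0.2439 0.0795] [0.5647 0.2444 0.0591]
t 14.7667 tcp [0.5681 0.2418 0.1409] w 0.03980160520265528
F [-0.  -0.6  0.3]
(0.567, 0.243, 0.14, -4) -> [1.2 1.1 0.9] [0.008 0.008 0.002]
(0.567, 0.243, 0.053, -4) -> [ 1.9  0.5 87.9] [0.008 0.008 0.002]
```

View pics/t5.png

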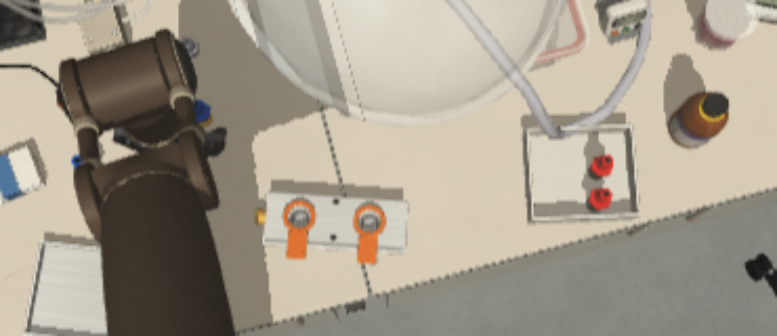

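Emit:
jog_arm([
  {"x":1,"y":1,"z":20,"wx":0,"wy":0,"wz":0,"hand":40},
  {"x":1,"y":1,"z":45,"wx":0,"wy":0,"wz":0,"hand":40},
  {"x":2,"y":1,"z":70,"wx":0,"wy":0,"wz":0,"hand":40},
  {"x":2,"y":1,"z":85,"wx":0,"wy":0,"wz":0,"hand":40},
  {"x":2,"y":1,"z":88,"wx":0,"wy":0,"wz":0,"hand":40},
  {"x":2,"y":1,"z":88,"wx":0,"wy":0,"wz":0,"hand":30},
  {"x":2,"y":1,"z":88,"wx":0,"wy":0,"wz":0,"hand":24},
  {"x":2,"y":1,"z":88,"wx":0,"wy":0,"wz":0,"hand":10},
])

```text
t: 15.43
tool_pos: [0.5688, 0.2442, 0.0555]
tcp_rot: [[-0.998, 0.061, 0.013], [0.061, 0.998, 0.008], [-0.012, 0.009, -1.0]]
wrist_force: [-1.0, -1.0, 5.6]
gripper_width: 0.0143
```

Emit:
jog_arm([
  {"x":0,"y":0,"z":0,"wx":0,"wy":0,"wz":0,"hand":10},
  {"x":0,"y":0,"z":0,"wx":0,"wy":0,"wz":0,"hand":10},
  {"x":0,"y":0,"z":0,"wx":0,"wy":0,"wz":0,"hand":10},
  {"x":0,"y":0,"z":-20,"wx":0,"wy":0,"wz":0,"hand":10},
  {"x":0,"y":0,"z":-60,"wx":0,"wy":0,"wz":0,"hand":10},
  {"x":0,"y":0,"z":-100,"wx":0,"wy":0,"wz":0,"hand":10},
  {"x":10,"y":0,"z":-118,"wx":0,"wy":0,"wz":0,"hand":10},
  {"x":45,"y":0,"z":-118,"wx":0,"wy":0,"wz":0,"hand":10},
])

```text
t: 16.1
tool_pos: [0.5311, 0.2477, 0.181]
tcp_rot: [[-0.998, 0.063, 0.031], [0.063, 0.998, 0.014], [-0.03, 0.016, -0.999]]
wrist_force: [0.9, 0.7, 0.8]
gripper_width: 0.0141
```

```bash
python3 -c "
from h import *
f=grab_frame('scene')
for b in blobs(f,'red'): print(*b[:4])
plan((.485,.2,.17,-3.6),(.485,-.315,.17,-3.6))
"
```

```text
[186.6 217.6] 175 [0.5258 0.2468 0.2044] [0.5256 0.2477 0.1827]
t 16.15 tcp [0.5171 0.2462 0.1749] w 0.013985022575589298
F [-8.9 -1.8 -2.4]
(0.485, 0.2, 0.17, -4) -> [ 29.2 -48.2   4.2] [0.01  0.009 0.001]
(0.485, -0.315, 0.17, -4) -> [  -2.4 -562.2   -0.7] [0.01  0.009 0.001]
```

Emit:
jog_arm([
  {"x":22,"y":-35,"z":2,"wx":0.01,"wy":0.009,"wz":0,"hand":10},
  {"x":28,"y":-75,"z":4,"wx":0.01,"wy":0.009,"wz":0,"hand":10},
  {"x":26,"y":-115,"z":4,"wx":0.01,"wy":0.009,"wz":0,"hand":10},
  {"x":23,"y":-155,"z":4,"wx":0.01,"wy":0.009,"wz":0,"hand":10},
  {"x":20,"y":-195,"z":3,"wx":0.01,"wy":0.009,"wz":0,"hand":10},
  {"x":18,"y":-235,"z":3,"wx":0.01,"wy":0.009,"wz":0,"hand":10},
  {"x":15,"y":-275,"z":2,"wx":0.01,"wy":0.009,"wz":0,"hand":10},
  {"x":13,"y":-305,"z":2,"wx":0.01,"wy":0.009,"wz":0,"hand":10},
])

```text
t: 16.82
tool_pos: [0.4848, -0.06, 0.1699]
tcp_rot: [[-0.998, 0.062, -0.0], [0.062, 0.998, -0.001], [0.0, -0.001, -1.0]]
wrist_force: [0.6, 0.9, 0.3]
gripper_width: 0.0138
```

Emit:
jog_arm([
  {"x":-2,"y":-40,"z":0,"wx":0,"wy":0,"wz":0,"hand":10},
  {"x":-4,"y":-80,"z":0,"wx":0,"wy":0,"wz":0,"hand":10},
  {"x":-7,"y":-120,"z":0,"wx":0,"wy":0,"wz":0,"hand":10},
  {"x":-10,"y":-160,"z":0,"wx":0,"wy":0,"wz":0,"hand":10},
  {"x":-12,"y":-185,"z":0,"wx":0,"wy":0,"wz":0,"hand":10},
  {"x":-12,"y":-195,"z":0,"wx":0,"wy":0,"wz":0,"hand":10},
  {"x":-12,"y":-195,"z":0,"wx":0,"wy":0,"wz":0,"hand":10},
])

```text
t: 17.4
tool_pos: [0.4842, -0.2574, 0.1698]
tcp_rot: [[-0.998, 0.066, -0.001], [0.066, 0.998, -0.001], [0.001, -0.001, -1.0]]
wrist_force: [-0.7, 0.3, -0.7]
gripper_width: 0.0139
```

```bash
python3 -c "
from h import *
f=grab_frame('top')
P=cloud(f)
q=P[200:275,370:450].reshape(-1,3);q=q[(q[:,2]>.033)&(q[:,2]<.046)]
print(cv2.minAreaRect((q[:,:2]*1000).astype(np.float32)))
for b in blobs(f,'red'): print(*b[:4])
f=grab_frame('scene')
for b in blobs(f,'red'): print(*b[:4])
plan((.525,-.265,.165,-3.6),(.525,-.265,.064,-3.6))
"
```

```text
((561.2989501953125, -289.5538635253906), (127.35773468017578, 148.88937377929688), 0.844193696975708)
[  7.4 326.9] 84 [0.2908 0.8415 0.0214] [0.2918 0.8429 0.0176]
[402.3 187.7] 64 [0.0688 0.0911 0.3999] [ 0.4521 -0.2344  0.1861]
[405.2 208.8] 25 [ 0.5178 -0.3086  0.0863] [ 0.519  -0.309   0.0831]
t 17.5 tcp [ 0.484  -0.2543  0.1694] w 0.013595291812885319
F [ 0.3  0.1 -0.6]
(0.525, -0.265, 0.165, -4) -> [-41.6  -8.1   4.3] [ 0.001 -0.002 -0.   ]
(0.525, -0.265, 0.064, -4) -> [-41.8  -8.2 105.3] [ 0.001 -0.002 -0.   ]
```

Emit:
jog_arm([
  {"x":-30,"y":-7,"z":0,"wx":0,"wy":0,"wz":0,"hand":10},
  {"x":-41,"y":-8,"z":10,"wx":0,"wy":0,"wz":0,"hand":10},
  {"x":-41,"y":-8,"z":40,"wx":0,"wy":0,"wz":0,"hand":10},
  {"x":-41,"y":-8,"z":70,"wx":0,"wy":0,"wz":0,"hand":10},
  {"x":-41,"y":-8,"z":95,"wx":0,"wy":0,"wz":0,"hand":10},
  {"x":-41,"y":-8,"z":102,"wx":0,"wy":0,"wz":0,"hand":10},
  {"x":-41,"y":-8,"z":102,"wx":0,"wy":0,"wz":0,"hand":10},
  {"x":-41,"y":-8,"z":102,"wx":0,"wy":0,"wz":0,"hand":28},
])

```text
t: 18.17
tool_pos: [0.5246, -0.2635, 0.0678]
tcp_rot: [[-0.998, 0.061, -0.002], [0.061, 0.998, 0.002], [0.002, 0.001, -1.0]]
wrist_force: [0.2, -0.5, -0.2]
gripper_width: 0.0247
```

Emit:
jog_arm([
  {"x":0,"y":0,"z":0,"wx":0,"wy":0,"wz":0,"hand":28},
  {"x":0,"y":0,"z":0,"wx":0,"wy":0,"wz":0,"hand":28},
  {"x":0,"y":0,"z":-30,"wx":0,"wy":0,"wz":0,"hand":28},
  {"x":0,"y":0,"z":-70,"wx":0,"wy":0,"wz":0,"hand":28},
  {"x":10,"y":0,"z":-95,"wx":0,"wy":0,"wz":0,"hand":40},
  {"x":45,"y":0,"z":-95,"wx":0,"wy":0,"wz":0,"hand":40},
  {"x":48,"y":40,"z":-95,"wx":0,"wy":0,"wz":0,"hand":40},
  {"x":52,"y":80,"z":-95,"wx":0,"wy":0,"wz":0,"hand":40},
])

```text
t: 18.83
tool_pos: [0.4779, -0.1827, 0.1659]
tcp_rot: [[-0.998, 0.068, 0.003], [0.068, 0.998, -0.001], [-0.003, -0.001, -1.0]]
wrist_force: [0.2, 0.3, -1.3]
gripper_width: 0.0402
```

Emit:
jog_arm([
  {"x":3,"y":40,"z":0,"wx":0,"wy":0,"wz":0,"hand":40},
  {"x":6,"y":80,"z":0,"wx":0,"wy":0,"wz":0,"hand":40},
  {"x":10,"y":120,"z":0,"wx":0,"wy":0,"wz":0,"hand":40},
  {"x":16,"y":160,"z":0,"wx":0,"wy":0,"wz":0,"hand":40},
  {"x":24,"y":200,"z":0,"wx":0,"wy":0,"wz":0,"hand":40},
  {"x":34,"y":240,"z":0,"wx":0,"wy":0,"wz":0,"hand":40},
  {"x":46,"y":280,"z":0,"wx":0,"wy":0,"wz":0,"hand":40},
  {"x":58,"y":315,"z":0,"wx":0,"wy":0,"wz":0,"hand":40},
])

```text
t: 19.5
tool_pos: [0.4421, 0.138, 0.1677]
tcp_rot: [[-0.998, 0.068, 0.008], [0.068, 0.998, 0.0], [-0.008, 0.001, -1.0]]
wrist_force: [0.7, 0.2, -0.4]
gripper_width: 0.0404
```

```bash
python3 -c "
from h import *
f=grab_frame('top')
for b in blobs(f,'red'): print('red',*b[:4])
for b in blobs(f,'blue'): 
  if -.1<b[2][2]<.15: print('blue',*b[:4])
f=grab_frame('scene')
for b in blobs(f,'red'): print('red',*b[:4])
for b in blobs(f,'blue'): 
  if -.1<b[2][2]<.15: print('blue',*b[:4])
plan((.426,.246,.165,-3.6),(.426,.246,.055,-3.6))
"
```

```text
red [415.4 230.6] 22 [ 0.5584 -0.3165  0.0583] [ 0.5619 -0.3144  0.0505]
red [415.2 245.6] 32 [ 0.5178 -0.3172  0.0864] [ 0.5175 -0.3105  0.0563]
red [398.4 245.4] 29 [ 0.5183 -0.2647  0.0824] [ 0.5179 -0.2626  0.0557]
red [  7.4 326.9] 84 [0.2913 0.8446 0.0199] [0.2918 0.8432 0.017 ]
blue [530.   11.5] 274 [ 1.2805 -0.7238  0.0729] [ 1.2776 -0.7109  0.0422]
blue [224.4 202.4] 74 [0.6453 0.2388 0.08  ] [0.6435 0.2373 0.059 ]
blue [195.8 214.3] 74 [0.6081 0.3198 0.0834] [0.6084 0.3182 0.0585]
blue [132. 233.] 106 [0.56   0.5077 0.0293] [0.5601 0.5083 0.0275]
blue [169.5 228.5] 78 [0.5672 0.394  0.0805] [0.5665 0.3913 0.0585]
blue [194.7 238.8] 69 [0.5372 0.3213 0.0806] [0.5365 0.3181 0.0591]
blue [221.1 277.7] 46 [0.4275 0.2415 0.0784] [0.426  0.2403 0.0538]
blue [ 37.8 343. ] 161 [0.2465 0.7561 0.0139] [0.2471 0.7563 0.0111]
blue [183.9 242.4] 134 [0.644  0.2396 0.0793] [0.642  0.2405 0.0584]
blue [154.4 267.8] 324 [0.5683 0.3216 0.08  ] [0.5663 0.3221 0.0584]
blue [118.4 276.8] 186 [0.5659 0.3953 0.0798] [0.5637 0.3949 0.0585]
blue [206.7 295.7] 202 [0.4247 0.2473 0.0797] [0.4234 0.2483 0.0573]
t 19.6 tcp [0.4409 0.1401 0.1673] w 0.04001782302987631
F [ 0.1 -0.2  0.3]
(0.426, 0.246, 0.165, -4) -> [ 21.4 104.7   2.4] [0.002 0.006 0.001]
(0.426, 0.246, 0.055, -4) -> [ 22.1 104.5 112.4] [0.002 0.006 0.001]
```

```bash
cat >> h.py <<'E'
def axis(f,uv,nose): return ray(f,uv[0],uv[1],nose+.06)
E
python3 -c "
from h import *
g=grab_frame('scene');t=grab_frame('top')
def near(f,c,x,y): 
  return min(blobs(f,c),key=lambda b:np.hypot(b[2][0]-x,b[2][1]-y))[0]
for n,x,y in(('f4',.4247,.2473),('f2',.5659,.395),('f0',.644,.24)):
  print(n,axis(g,near(g,'blue',x,y),0),axis(t,near(t,'blue',x,y),0))
g=dict(np.load('scene0.npz'));t=dict(np.load('top0.npz'))
for n,x,y in(('a',.4956,.101),('b',.4885,.0055)):
  print(n,axis(g,near(g,'red',x,y),.007),axis(t,near(t,'red',x,y),.007))
for n,x,y in(('f4',.4247,.2473),('f2',.5659,.395)):
  print(n,axis(g,near(g,'blue',x,y),0),axis(t,near(t,'blue',x,y),0))
print('a pop',axis(g,(262.5,251.1),.024),'b pop',axis(g,(302.2,242.8),.024))
"
```

```text
f4 [0.42038366 0.24888953 0.06      ] [0.42504851 0.23918645 0.06      ]
f2 [0.56143083 0.39509819 0.06      ] [0.5662654 0.3909543 0.06     ]
f0 [0.63936552 0.24104158 0.06      ] [0.64302363 0.23720164 0.06      ]
a [0.49098253 0.10224768 0.067     ] [0.49478506 0.09834641 0.067     ]
b [0.48323619 0.00818307 0.067     ] [0.48504468 0.00278767 0.067     ]
f4 [0.41937303 0.24897672 0.06      ] [0.42477116 0.24281131 0.06      ]
f2 [0.56051096 0.39482112 0.06      ] [0.56626545 0.39066997 0.06      ]
a pop [0.488667   0.10294689 0.084     ] b pop [0.48212092 0.00933995 0.084     ]
```

Emit:
jog_arm([
  {"x":8,"y":38,"z":0,"wx":0,"wy":0.006,"wz":0,"hand":40},
  {"x":16,"y":78,"z":0,"wx":0,"wy":0.006,"wz":0,"hand":40},
  {"x":21,"y":105,"z":10,"wx":0,"wy":0.006,"wz":0,"hand":40},
  {"x":21,"y":105,"z":40,"wx":0,"wy":0.006,"wz":0,"hand":40},
  {"x":21,"y":105,"z":70,"wx":0,"wy":0.006,"wz":0,"hand":40},
  {"x":22,"y":105,"z":90,"wx":0,"wy":0.006,"wz":0,"hand":40},
  {"x":22,"y":105,"z":100,"wx":0,"wy":0.006,"wz":0,"hand":40},
  {"x":22,"y":105,"z":100,"wx":0,"wy":0.006,"wz":0,"hand":40},
])

```text
t: 20.37
tool_pos: [0.4267, 0.2404, 0.0649]
tcp_rot: [[-0.998, 0.067, -0.003], [0.067, 0.998, -0.003], [0.003, -0.003, -1.0]]
wrist_force: [-0.3, -0.5, 0.1]
gripper_width: 0.0401
```

```bash
python3 -c "
from h import *
g=grab_frame('scene')
for b in blobs(g,'blue'): 
  if -.1<b[2][2]<.15: print('blue',*b[:4])
plan((.426,.246,.055,-3.6))
"
```

```text
blue [154.5 267.5] 333 [0.5671 0.3211 0.0795] [0.5668 0.3218 0.0587]
blue [118.4 276.9] 188 [0.5659 0.3952 0.0801] [0.5646 0.395  0.058 ]
blue [206.8 295.5] 214 [0.4252 0.2472 0.0798] [0.4235 0.248  0.0576]
t 20.4167 tcp [0.428  0.2412 0.0664] w 0.0400790745794971
F [ 0.3 -0.4  0.7]
(0.426, 0.246, 0.055, -4) -> [ 2.3  4.7 11.4] [-0.001 -0.001 -0.004]
```

Emit:
jog_arm([
  {"x":2,"y":5,"z":4,"wx":0,"wy":0,"wz":-0.004,"hand":40},
  {"x":2,"y":5,"z":10,"wx":0,"wy":0,"wz":-0.004,"hand":40},
  {"x":2,"y":5,"z":12,"wx":0,"wy":0,"wz":-0.004,"hand":40},
  {"x":2,"y":5,"z":12,"wx":0,"wy":0,"wz":-0.004,"hand":30},
  {"x":2,"y":5,"z":12,"wx":0,"wy":0,"wz":-0.004,"hand":24},
  {"x":2,"y":5,"z":12,"wx":0,"wy":0,"wz":-0.004,"hand":10},
  {"x":2,"y":5,"z":12,"wx":0,"wy":0,"wz":-0.004,"hand":10},
  {"x":2,"y":5,"z":12,"wx":0,"wy":0,"wz":-0.004,"hand":10},
])

```text
t: 21.08
tool_pos: [0.4267, 0.2466, 0.055]
tcp_rot: [[-0.998, 0.063, 0.0], [0.063, 0.998, -0.001], [-0.0, -0.001, -1.0]]
wrist_force: [-0.1, 0.3, 3.1]
gripper_width: 0.0142
```

```bash
python3 -c "
from h import *
plan((.44,.2,.165,-3.6),(.497,.1,.165,-3.6))
print(np.round(manip.observe()['tcp_rot'],3))
"
```

```text
t 21.0833 tcp [0.4267 0.2466 0.055 ] w 0.014167427647308052
F [-0.1  0.3  3.1]
(0.44, 0.2, 0.165, -4) -> [ -16.2  -45.7 -110. ] [-0.001  0.    -0.   ]
(0.497, 0.1, 0.165, -4) -> [ -79.4 -141.9 -109.9] [-0.001  0.    -0.   ]
[[-0.998  0.063  0.   ]
 [ 0.063  0.998 -0.001]
 [-0.    -0.001 -1.   ]]
```

Emit:
jog_arm([
  {"x":0,"y":0,"z":-20,"wx":0,"wy":0,"wz":0,"hand":10},
  {"x":0,"y":0,"z":-55,"wx":0,"wy":0,"wz":0,"hand":10},
  {"x":0,"y":0,"z":-85,"wx":0,"wy":0,"wz":0,"hand":10},
  {"x":-18,"y":-32,"z":-90,"wx":0,"wy":0,"wz":0,"hand":10},
  {"x":-36,"y":-64,"z":-85,"wx":0,"wy":0,"wz":0,"hand":10},
  {"x":-54,"y":-96,"z":-80,"wx":0,"wy":0,"wz":0,"hand":10},
  {"x":-72,"y":-128,"z":-75,"wx":0,"wy":0,"wz":0,"hand":10},
  {"x":-80,"y":-142,"z":-72,"wx":0,"wy":0,"wz":0,"hand":10},
])

```text
t: 21.75
tool_pos: [0.4991, 0.0966, 0.1271]
tcp_rot: [[-0.998, 0.065, 0.002], [0.065, 0.998, -0.002], [-0.002, -0.002, -1.0]]
wrist_force: [0.5, 0.7, -0.4]
gripper_width: 0.0137
```

Emit:
jog_arm([
  {"x":0,"y":0,"z":0,"wx":0,"wy":0,"wz":0,"hand":10},
  {"x":0,"y":0,"z":0,"wx":0,"wy":0,"wz":0,"hand":10},
])

```text
t: 21.92
tool_pos: [0.499, 0.0956, 0.1268]
tcp_rot: [[-0.998, 0.067, 0.001], [0.067, 0.998, -0.002], [-0.001, -0.002, -1.0]]
wrist_force: [-0.3, -0.7, -0.1]
gripper_width: 0.0141
```

```bash
python3 -c "
from h import *
for n in('scene','top'):
  g=grab_frame(n)
  c=g['color'];r=(slice(200,290),slice(210,330)) 
  cv2.imwrite(f'pics/h_{n}.png',cv2.resize(c[r],None,fx=5,fy=5))
  for b in blobs(g,'blue'): 
    if -.1<b[2][2]<.2 : print('blue',*b[:4])
plan((.4975,.1,.11,-3.6),(.4975,.1,.1,-3.6))
"
```

```text
blue [263.7 231.6] 146 [0.4954 0.0939 0.1511] [0.4938 0.0963 0.1289]
blue [183.9 242.8] 127 [0.6425 0.2403 0.0804] [0.6413 0.2409 0.0576]
blue [154.4 267.9] 322 [0.5659 0.3217 0.0793] [0.5659 0.3221 0.0584]
blue [118.3 276.9] 188 [0.5658 0.3953 0.0792] [0.5646 0.395  0.0579]
blue [529.3  11.7] 264 [ 1.2807 -0.726   0.072 ] [ 1.2772 -0.7089  0.0417]
blue [224.2 202.4] 68 [0.6451 0.2397 0.079 ] [0.6437 0.2381 0.0586]
blue [195.9 214.3] 75 [0.6101 0.3207 0.0789] [0.6085 0.3182 0.0577]
blue [132.1 233.5] 111 [0.556  0.5061 0.0294] [0.5585 0.5078 0.0274]
blue [169.5 228.5] 78 [0.5672 0.3936 0.0797] [0.5666 0.3914 0.0581]
blue [194.7 238.9] 68 [0.5378 0.3209 0.08  ] [0.5365 0.3183 0.0582]
blue [ 38. 343.] 161 [0.2461 0.7604 0.0137] [0.2471 0.7561 0.0107]
t 22.0167 tcp [0.4985 0.0972 0.127 ] w 0.013799435241765226
F [-0.4  0.3 -0.5]
(0.4975, 0.1, 0.11, -4) -> [ 1.2  2.8 17. ] [-0.002  0.001 -0.002]
(0.4975, 0.1, 0.1, -4) -> [ 1.2  2.8 27. ] [-0.002  0.001 -0.002]
```

View pics/h_scene.png

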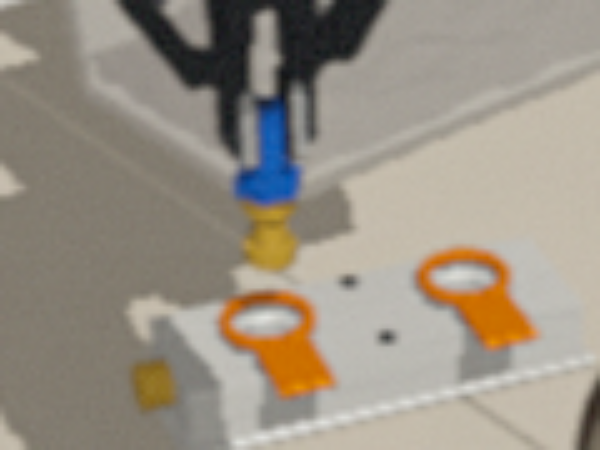

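Emit:
jog_arm([
  {"x":0,"y":3,"z":0,"wx":0,"wy":0,"wz":0,"hand":10},
  {"x":0,"y":3,"z":5,"wx":0,"wy":0,"wz":0,"hand":10},
  {"x":0,"y":3,"z":12,"wx":0,"wy":0,"wz":0,"hand":10},
  {"x":0,"y":3,"z":20,"wx":0,"wy":0,"wz":0,"hand":10},
  {"x":0,"y":3,"z":27,"wx":0,"wy":0,"wz":0,"hand":10},
  {"x":0,"y":3,"z":30,"wx":0,"wy":0,"wz":0,"hand":10},
  {"x":0,"y":3,"z":30,"wx":0,"wy":0,"wz":0,"hand":10},
])

```text
t: 22.6
tool_pos: [0.4974, 0.1001, 0.0954]
tcp_rot: [[-0.998, 0.064, -0.002], [0.064, 0.998, -0.002], [0.002, -0.002, -1.0]]
wrist_force: [-0.0, -0.2, -0.9]
gripper_width: 0.0138
```

```bash
python3 -c "
from h import *
plan((.4985,.1005,.085,-3.6))
"
```

```text
t 22.6 tcp [0.4974 0.1001 0.0954] w 0.013815069860433592
F [-0.  -0.2 -0.9]
(0.4985, 0.1005, 0.085, -4) -> [-1.1  0.5 10.4] [-0.002 -0.002 -0.002]
```

Emit:
jog_arm([
  {"x":-1,"y":0,"z":0,"wx":0,"wy":0,"wz":0,"hand":10},
  {"x":-1,"y":0,"z":2,"wx":0,"wy":0,"wz":0,"hand":10},
  {"x":-1,"y":0,"z":4,"wx":0,"wy":0,"wz":0,"hand":10},
  {"x":-1,"y":0,"z":6,"wx":0,"wy":0,"wz":0,"hand":10},
  {"x":-1,"y":0,"z":8,"wx":0,"wy":0,"wz":0,"hand":10},
  {"x":-1,"y":0,"z":10,"wx":0,"wy":0,"wz":0,"hand":10},
  {"x":-1,"y":0,"z":12,"wx":0,"wy":0,"wz":0,"hand":10},
  {"x":-1,"y":0,"z":12,"wx":0,"wy":0,"wz":0,"hand":10},
])

```text
t: 23.27
tool_pos: [0.4981, 0.0999, 0.083]
tcp_rot: [[-0.998, 0.064, -0.003], [0.064, 0.998, -0.002], [0.003, -0.002, -1.0]]
wrist_force: [-0.9, -1.0, -0.1]
gripper_width: 0.014
```

```bash
python3 -c "
from h import *
plan((.4985,.1005,.062,-3.6));print(manip.observe()['wrist_torque'])
"
```

```text
t 23.2667 tcp [0.4981 0.0999 0.083 ] w 0.0139568987293746
F [-0.9 -1.  -0.1]
(0.4985, 0.1005, 0.062, -4) -> [-0.5  0.6 20.9] [-0.002 -0.003 -0.002]
[ 0.00528686 -0.0222209   0.01265731]
```

Nose in the bore with no contact force. Push on.

Emit:
jog_arm([
  {"x":0,"y":0,"z":3,"wx":0,"wy":0,"wz":0,"hand":10},
  {"x":0,"y":0,"z":6,"wx":0,"wy":0,"wz":0,"hand":10},
  {"x":0,"y":0,"z":9,"wx":0,"wy":0,"wz":0,"hand":10},
  {"x":0,"y":0,"z":12,"wx":0,"wy":0,"wz":0,"hand":10},
  {"x":0,"y":0,"z":15,"wx":0,"wy":0,"wz":0,"hand":10},
  {"x":0,"y":0,"z":18,"wx":0,"wy":0,"wz":0,"hand":10},
  {"x":0,"y":0,"z":20,"wx":0,"wy":0,"wz":0,"hand":10},
  {"x":0,"y":0,"z":21,"wx":0,"wy":0,"wz":0,"hand":10},
], newtons=80)

```text
t: 23.93
tool_pos: [0.4984, 0.0998, 0.0619]
tcp_rot: [[-0.998, 0.065, -0.002], [0.065, 0.998, -0.002], [0.002, -0.002, -1.0]]
wrist_force: [-0.9, -3.1, 10.6]
gripper_width: 0.0135
```

```bash
python3 -c "
from h import *
plan((.4985,.1005,.060,-3.6));print(manip.observe()['wrist_torque'])
"
```

```text
t 23.9333 tcp [0.4984 0.0998 0.0619] w 0.013522433303656708
F [-0.9 -3.1 10.6]
(0.4985, 0.1005, 0.06, -4) -> [-0.   0.7  1.9] [-0.002 -0.002 -0.002]
[-0.72219332  0.1097936  -0.02603756]
```

Emit:
jog_arm([
  {"x":0,"y":0,"z":1,"wx":0,"wy":0,"wz":0,"hand":10},
  {"x":0,"y":0,"z":2,"wx":0,"wy":0,"wz":0,"hand":10},
  {"x":0,"y":0,"z":2,"wx":0,"wy":0,"wz":0,"hand":10},
])

```text
t: 24.18
tool_pos: [0.4993, 0.0999, 0.0618]
tcp_rot: [[-0.998, 0.064, -0.001], [0.064, 0.998, -0.002], [0.001, -0.002, -1.0]]
wrist_force: [-2.7, -3.5, 14.9]
gripper_width: 0.0132
```

Emit:
jog_arm([
  {"x":0,"y":0,"z":-1,"wx":0,"wy":0,"wz":0,"hand":32},
  {"x":0,"y":0,"z":-1,"wx":0,"wy":0,"wz":0,"hand":40},
  {"x":0,"y":0,"z":-1,"wx":0,"wy":0,"wz":0,"hand":40},
  {"x":0,"y":0,"z":-25,"wx":0,"wy":0,"wz":0,"hand":40},
  {"x":0,"y":0,"z":-60,"wx":0,"wy":0,"wz":0,"hand":40},
  {"x":0,"y":0,"z":-75,"wx":0,"wy":0,"wz":0,"hand":40},
  {"x":0,"y":0,"z":-75,"wx":0,"wy":0,"wz":0,"hand":40},
])

```text
t: 24.77
tool_pos: [0.5024, 0.1009, 0.1402]
tcp_rot: [[-0.998, 0.064, 0.006], [0.064, 0.998, -0.001], [-0.006, -0.0, -1.0]]
wrist_force: [0.4, -0.1, 0.6]
gripper_width: 0.0401
```

```bash
python3 -c "
from h import *
g=grab_frame('scene')
for b in blobs(g,'blue'): 
    if -.1<b[2][2]<.2 : print('blue',*b[:4])
for b in blobs(g,'orange'): 
    if -.1<b[2][2]<.2 : print('or',*b[:4])
plan((.53,.25,.165,-3.6),(.567,.394,.165,-3.6))
"
```

```text
blue [183.8 242.8] 126 [0.6433 0.2402 0.079 ] [0.6415 0.2408 0.0578]
blue [262.3 256.2] 160 [0.4968 0.1006 0.0875] [0.4949 0.1016 0.0665]
blue [154.4 267.7] 328 [0.566  0.3217 0.08  ] [0.5662 0.3221 0.0586]
blue [118.4 276.9] 188 [0.5663 0.3952 0.0793] [0.5648 0.3949 0.0579]
or [317.5 187.6] 22 [ 0.6543 -0.1188  0.1322] [ 0.654  -0.1195  0.1248]
or [305.5 259.3] 132 [0.4712 0.0061 0.045 ] [0.4712 0.0061 0.045 ]
or [101.6 258.2] 31 [0.6498 0.4186 0.0608] [0.6498 0.4186 0.0607]
or [266.3 269.7] 107 [0.4715 0.1023 0.045 ] [0.4718 0.1024 0.045 ]
t 24.8167 tcp [0.5008 0.1006 0.1382] w 0.039808619780886324
F [-1.2  0.1  0. ]
(0.53, 0.25, 0.165, -4) -> [-19.6 150.9 -26.9] [-0.001  0.003 -0.002]
(0.567, 0.394, 0.165, -4) -> [-47.2 297.  -27. ] [-0.001  0.003 -0.002]
```

Emit:
jog_arm([
  {"x":-4,"y":30,"z":-25,"wx":0,"wy":0,"wz":0,"hand":40},
  {"x":-8,"y":70,"z":-27,"wx":0,"wy":0,"wz":0,"hand":40},
  {"x":-14,"y":110,"z":-27,"wx":0,"wy":0,"wz":0,"hand":40},
  {"x":-20,"y":150,"z":-27,"wx":0,"wy":0,"wz":0,"hand":40},
  {"x":-27,"y":190,"z":-27,"wx":0,"wy":0,"wz":0,"hand":40},
  {"x":-35,"y":230,"z":-27,"wx":0,"wy":0,"wz":0,"hand":40},
  {"x":-42,"y":268,"z":-27,"wx":0,"wy":0,"wz":0,"hand":40},
  {"x":-47,"y":297,"z":-27,"wx":0,"wy":0,"wz":0,"hand":40},
])

```text
t: 25.48
tool_pos: [0.5656, 0.3968, 0.1619]
tcp_rot: [[-0.998, 0.063, -0.001], [0.063, 0.998, -0.002], [0.001, -0.002, -1.0]]
wrist_force: [0.2, 0.9, 0.0]
gripper_width: 0.0401
```

Emit:
jog_arm([
  {"x":0,"y":3,"z":5,"wx":0,"wy":0,"wz":0,"hand":40},
  {"x":0,"y":3,"z":30,"wx":0,"wy":0,"wz":0,"hand":40},
  {"x":0,"y":3,"z":60,"wx":0,"wy":0,"wz":0,"hand":40},
  {"x":0,"y":3,"z":70,"wx":0,"wy":0,"wz":0,"hand":40},
  {"x":0,"y":3,"z":70,"wx":0,"wy":0,"wz":0,"hand":40},
])

```text
t: 25.9
tool_pos: [0.561, 0.3965, 0.085]
tcp_rot: [[-0.998, 0.063, -0.012], [0.063, 0.998, -0.009], [0.011, -0.009, -1.0]]
wrist_force: [-0.2, -0.9, -0.4]
gripper_width: 0.0397
```

```bash
python3 -c "
from h import *
g=grab_frame('scene')
for b in blobs(g,'blue'): 
    if -.1<b[2][2]<.2 : print('blue',*b[:4])
plan((.568,.3945,.055,-3.6))
"
```

```text
blue [183.9 242.4] 136 [0.6434 0.2403 0.0798] [0.6419 0.2407 0.0583]
blue [262.4 256.9] 147 [0.4961 0.1011 0.0882] [0.4942 0.1018 0.0653]
blue [154.5 267.8] 342 [0.5641 0.3212 0.08  ] [0.5652 0.3219 0.0589]
blue [118.3 276.6] 197 [0.5662 0.3948 0.0803] [0.5646 0.3949 0.0587]
t 25.95 tcp [0.563  0.3976 0.088 ] w 0.03979547473142726
F [-0.4  0.8 -0.6]
(0.568, 0.3945, 0.055, -4) -> [-5.4 -2.6 32.9] [-0.006 -0.007 -0.001]
```

Emit:
jog_arm([
  {"x":-5,"y":-3,"z":5,"wx":-0.006,"wy":-0.007,"wz":0,"hand":40},
  {"x":-5,"y":-3,"z":18,"wx":-0.006,"wy":-0.007,"wz":0,"hand":40},
  {"x":-5,"y":-3,"z":29,"wx":-0.006,"wy":-0.007,"wz":0,"hand":40},
  {"x":-5,"y":-3,"z":33,"wx":-0.006,"wy":-0.007,"wz":0,"hand":40},
  {"x":-5,"y":-3,"z":33,"wx":-0.006,"wy":-0.007,"wz":0,"hand":40},
  {"x":-5,"y":-3,"z":33,"wx":-0.006,"wy":-0.007,"wz":0,"hand":24},
  {"x":-5,"y":-3,"z":33,"wx":-0.006,"wy":-0.007,"wz":0,"hand":10},
  {"x":-5,"y":-3,"z":33,"wx":-0.006,"wy":-0.007,"wz":0,"hand":10},
])

```text
t: 26.62
tool_pos: [0.5682, 0.3946, 0.0559]
tcp_rot: [[-0.998, 0.063, 0.001], [0.063, 0.998, 0.001], [-0.001, 0.001, -1.0]]
wrist_force: [0.6, -0.7, -0.3]
gripper_width: 0.0132
```

Emit:
jog_arm([
  {"x":0,"y":0,"z":0,"wx":0,"wy":0,"wz":0,"hand":10},
  {"x":0,"y":0,"z":0,"wx":0,"wy":0,"wz":0,"hand":10},
])

```text
t: 26.78
tool_pos: [0.5687, 0.395, 0.0567]
tcp_rot: [[-0.998, 0.063, 0.003], [0.063, 0.998, 0.001], [-0.003, 0.002, -1.0]]
wrist_force: [0.4, 0.0, -1.4]
gripper_width: 0.0134
```

```bash
python3 -c "
from h import *
print(np.round(manip.observe()['tcp_rot'],3))
plan((.568,.3945,.165,-3.6),(.491,.25,.165,-3.6),(.485,.1,.165,-3.6),(.491,.005,.165,-3.6))
"
```

```text
[[-0.998  0.063  0.003]
 [ 0.063  0.998  0.001]
 [-0.003  0.002 -1.   ]]
t 26.7833 tcp [0.5687 0.395  0.0567] w 0.013412828403717547
F [ 0.4  0.  -1.4]
(0.568, 0.3945, 0.165, -4) -> [   0.4   -0.4 -108.3] [ 0.002  0.003 -0.   ]
(0.491, 0.25, 0.165, -4) -> [  68.1 -149.5 -108.7] [ 0.002  0.003 -0.   ]
(0.485, 0.1, 0.165, -4) -> [  64.6 -299.6 -109. ] [ 0.002  0.003 -0.   ]
(0.491, 0.005, 0.165, -4) -> [  52.6 -394.  -109.1] [ 0.002  0.003 -0.   ]
```

Emit:
jog_arm([
  {"x":0,"y":0,"z":-25,"wx":0,"wy":0,"wz":0,"hand":10},
  {"x":0,"y":0,"z":-65,"wx":0,"wy":0,"wz":0,"hand":10},
  {"x":0,"y":0,"z":-102,"wx":0,"wy":0,"wz":0,"hand":10},
  {"x":12,"y":-30,"z":-112,"wx":0,"wy":0,"wz":0,"hand":10},
  {"x":28,"y":-65,"z":-112,"wx":0,"wy":0,"wz":0,"hand":10},
  {"x":44,"y":-100,"z":-112,"wx":0,"wy":0,"wz":0,"hand":10},
  {"x":60,"y":-135,"z":-112,"wx":0,"wy":0,"wz":0,"hand":10},
  {"x":68,"y":-165,"z":-112,"wx":0,"wy":0,"wz":0,"hand":10},
])

```text
t: 27.45
tool_pos: [0.4875, 0.2327, 0.1682]
tcp_rot: [[-0.998, 0.062, 0.001], [0.062, 0.998, 0.001], [-0.001, 0.001, -1.0]]
wrist_force: [0.6, 0.1, 0.1]
gripper_width: 0.0136
```

Emit:
jog_arm([
  {"x":-1,"y":-40,"z":0,"wx":0,"wy":0,"wz":0,"hand":10},
  {"x":-3,"y":-80,"z":0,"wx":0,"wy":0,"wz":0,"hand":10},
  {"x":-5,"y":-120,"z":0,"wx":0,"wy":0,"wz":0,"hand":10},
  {"x":-8,"y":-160,"z":0,"wx":0,"wy":0,"wz":0,"hand":10},
  {"x":-11,"y":-195,"z":0,"wx":0,"wy":0,"wz":0,"hand":10},
  {"x":-14,"y":-225,"z":10,"wx":0,"wy":0,"wz":0,"hand":10},
  {"x":-14,"y":-228,"z":35,"wx":0,"wy":0,"wz":0,"hand":10},
  {"x":-14,"y":-228,"z":40,"wx":0,"wy":0,"wz":0,"hand":10},
])

```text
t: 28.12
tool_pos: [0.4853, 0.0025, 0.126]
tcp_rot: [[-0.998, 0.066, -0.003], [0.066, 0.998, 0.001], [0.003, 0.001, -1.0]]
wrist_force: [-1.5, -0.3, -2.0]
gripper_width: 0.0134
```

```bash
python3 -c "
from h import *
plan((.491,.005,.11,-3.6))
for n in('scene','top'):
  g=grab_frame(n)
  if n=='scene': cv2.imwrite(f'pics/b_{n}.png',cv2.resize(g['color'][180:300,210:370],None,fx=4,fy=4))
  for b in blobs(g,'blue'): 
    if -.1<b[2][2]<.2 and b[2][1]<.2: print('blue',*b[:4])
plan((.491,.005,.11,-3.6))
"
```

```text
t 28.1167 tcp [0.4853 0.0025 0.126 ] w 0.013357519110271766
F [-1.5 -0.3 -2. ]
(0.491, 0.005, 0.11, -4) -> [-5.6  2.9 16. ] [ 0.001 -0.003 -0.004]
blue [305.2 225.5] 129 [0.4809 0.0013 0.1501] [0.4805 0.0031 0.1281]
blue [262.3 256.2] 161 [0.4968 0.1006 0.0876] [0.4948 0.1017 0.0668]
blue [529.6  11.6] 272 [ 1.2806 -0.7254  0.0729] [ 1.2777 -0.7102  0.0415]
blue [269.4 251.9] 35 [0.4979 0.102  0.0886] [0.4965 0.1042 0.072 ]
t 28.2167 tcp [0.4855 0.0044 0.1267] w 0.013258667873956787
F [-0.5  0.3 -0.7]
(0.491, 0.005, 0.11, -4) -> [-5.5  0.9 16.7] [ 0.001 -0.003 -0.001]
```

View pics/b_scene.png

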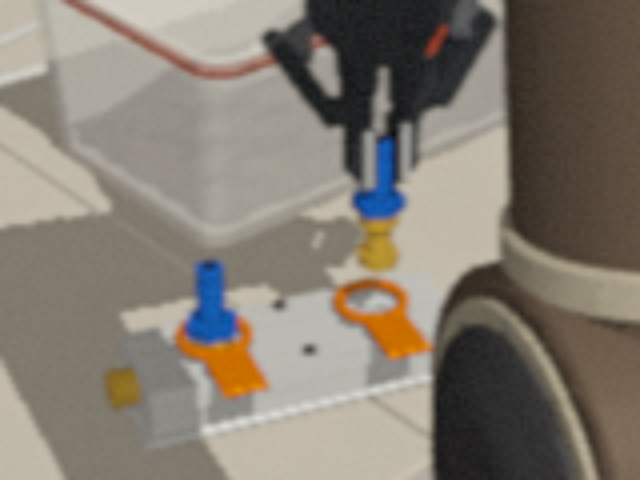

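Emit:
jog_arm([
  {"x":-6,"y":1,"z":0,"wx":0,"wy":-0.003,"wz":0,"hand":10},
  {"x":-6,"y":1,"z":5,"wx":0,"wy":-0.003,"wz":0,"hand":10},
  {"x":-6,"y":1,"z":12,"wx":0,"wy":-0.003,"wz":0,"hand":10},
  {"x":-6,"y":1,"z":20,"wx":0,"wy":-0.003,"wz":0,"hand":10},
  {"x":-6,"y":1,"z":27,"wx":0,"wy":-0.003,"wz":0,"hand":10},
  {"x":-6,"y":1,"z":30,"wx":0,"wy":-0.003,"wz":0,"hand":10},
  {"x":-6,"y":1,"z":30,"wx":0,"wy":-0.003,"wz":0,"hand":10},
])

```text
t: 28.8
tool_pos: [0.4902, 0.0054, 0.0954]
tcp_rot: [[-0.998, 0.063, -0.003], [0.063, 0.998, 0.001], [0.003, 0.001, -1.0]]
wrist_force: [-0.1, 0.2, 0.0]
gripper_width: 0.0134
```

```bash
python3 -c "
from h import *
plan((.4917,.005,.085,-3.6))
"
```

```text
t 28.8 tcp [0.4902 0.0054 0.0954] w 0.013352176393199135
F [-0.1  0.2  0. ]
(0.4917, 0.005, 0.085, -4) -> [-1.5 -0.3 10.4] [ 0.001 -0.003 -0.   ]
```

Emit:
jog_arm([
  {"x":-1.5,"y":0,"z":0,"wx":0,"wy":-0.003,"wz":0,"hand":10},
  {"x":-1.5,"y":0,"z":2,"wx":0,"wy":-0.003,"wz":0,"hand":10},
  {"x":-1.5,"y":0,"z":4,"wx":0,"wy":-0.003,"wz":0,"hand":10},
  {"x":-1.5,"y":0,"z":6,"wx":0,"wy":-0.003,"wz":0,"hand":10},
  {"x":-1.5,"y":0,"z":8,"wx":0,"wy":-0.003,"wz":0,"hand":10},
  {"x":-1.5,"y":0,"z":10,"wx":0,"wy":-0.003,"wz":0,"hand":10},
  {"x":-1.5,"y":0,"z":12,"wx":0,"wy":-0.003,"wz":0,"hand":10},
  {"x":-1.5,"y":0,"z":12,"wx":0,"wy":-0.003,"wz":0,"hand":10},
])

```text
t: 29.47
tool_pos: [0.4917, 0.0046, 0.0832]
tcp_rot: [[-0.998, 0.062, 0.0], [0.062, 0.998, -0.0], [-0.0, -0.0, -1.0]]
wrist_force: [0.1, -3.5, 1.2]
gripper_width: 0.0136
```

```bash
python3 -c "
from h import *
plan((.4917,.005,.062,-3.6))
"
```

```text
t 29.4667 tcp [0.4917 0.0046 0.0832] w 0.013619931767373052
F [ 0.1 -3.5  1.2]
(0.4917, 0.005, 0.062, -4) -> [ 0.   0.4 21.2] [-0.  0.  0.]
```

Emit:
jog_arm([
  {"x":0,"y":-0.5,"z":3,"wx":0,"wy":0,"wz":0,"hand":10},
  {"x":0,"y":-0.5,"z":6,"wx":0,"wy":0,"wz":0,"hand":10},
  {"x":0,"y":-0.5,"z":9,"wx":0,"wy":0,"wz":0,"hand":10},
  {"x":0,"y":-0.5,"z":12,"wx":0,"wy":0,"wz":0,"hand":10},
  {"x":0,"y":-0.5,"z":15,"wx":0,"wy":0,"wz":0,"hand":10},
  {"x":0,"y":-0.5,"z":18,"wx":0,"wy":0,"wz":0,"hand":10},
  {"x":0,"y":-0.5,"z":20,"wx":0,"wy":0,"wz":0,"hand":10},
  {"x":0,"y":-0.5,"z":21,"wx":0,"wy":0,"wz":0,"hand":10},
])

```text
t: 30.13
tool_pos: [0.4924, 0.0041, 0.0625]
tcp_rot: [[-0.998, 0.063, 0.001], [0.063, 0.998, -0.0], [-0.001, 0.0, -1.0]]
wrist_force: [-2.3, -2.5, 11.1]
gripper_width: 0.0134
```

Emit:
jog_arm([
  {"x":0,"y":0,"z":1,"wx":0,"wy":0,"wz":0,"hand":10},
  {"x":0,"y":0,"z":2,"wx":0,"wy":0,"wz":0,"hand":10},
  {"x":0,"y":0,"z":2,"wx":0,"wy":0,"wz":0,"hand":10},
])

```text
t: 30.38
tool_pos: [0.4932, 0.0041, 0.0624]
tcp_rot: [[-0.998, 0.063, 0.002], [0.063, 0.998, -0.0], [-0.002, 0.0, -1.0]]
wrist_force: [-4.5, -3.4, 16.9]
gripper_width: 0.0132
```

```bash
python3 -c "
from h import *
plan((.4917,.005,.062,-3.6))
g=grab_frame('scene')
for b in blobs(g,'blue'): 
    if -.1<b[2][2]<.2 and b[2][1]<.2: print('blue',*b[:4])
"
```

```text
t 30.3833 tcp [0.4932 0.0041 0.0624] w 0.013153448507518326
F [-4.5 -3.4 16.9]
(0.4917, 0.005, 0.062, -4) -> [1.5 0.8 0.4] [0.    0.002 0.   ]
blue [302.5 248.7] 115 [0.4907 0.0013 0.0864] [0.4888 0.0053 0.0632]
blue [262.5 256.5] 155 [0.4961 0.1005 0.0875] [0.4945 0.1014 0.0659]
```

Same behaviour as a (hard stop). Release and rise.

Emit:
jog_arm([
  {"x":0,"y":0,"z":-1,"wx":0,"wy":0,"wz":0,"hand":32},
  {"x":0,"y":0,"z":-1,"wx":0,"wy":0,"wz":0,"hand":40},
  {"x":0,"y":0,"z":-1,"wx":0,"wy":0,"wz":0,"hand":40},
  {"x":0,"y":0,"z":-25,"wx":0,"wy":0,"wz":0,"hand":40},
  {"x":0,"y":0,"z":-60,"wx":0,"wy":0,"wz":0,"hand":40},
  {"x":0,"y":0,"z":-95,"wx":0,"wy":0,"wz":0,"hand":40},
  {"x":0,"y":0,"z":-105,"wx":0,"wy":0,"wz":0,"hand":40},
])

```text
t: 31.02
tool_pos: [0.496, 0.0044, 0.1716]
tcp_rot: [[-0.998, 0.063, 0.009], [0.063, 0.998, 0.0], [-0.009, 0.001, -1.0]]
wrist_force: [1.7, 0.3, 1.1]
gripper_width: 0.0398
```

```bash
python3 -c "
from h import *
for n in('scene','top'):
  g=grab_frame(n)
  for b in blobs(g,'blue'): 
    if -.1<b[2][2]<.2 and b[2][0]<.7 : print('blue',*b[:4])
  for b in blobs(g,'orange')*(n=='scene'): print('or',*b[:4])
  P=cloud(g)
q=P[235:325,130:225].reshape(-1,3);q=q[(q[:,2]>.012)&(q[:,2]<.03)]
r=cv2.minAreaRect((q[:,:2]*1000).astype(np.float32));print(r)
plan((.5,.2,.165,-3.6),(.539,.32,.165,-3.6))
"
```

```text
blue [183.8 242.7] 126 [0.6428 0.2403 0.0793] [0.6415 0.241  0.0579]
blue [301.9 248. ] 129 [0.4899 0.0061 0.0876] [0.4892 0.0066 0.0652]
blue [262.3 256.1] 166 [0.4967 0.1006 0.0879] [0.4963 0.1012 0.0659]
blue [154.4 267.9] 326 [0.5661 0.3217 0.0798] [0.5657 0.3223 0.0585]
or [425.7 182.4] 86 [ 0.5584 -0.4014  0.138 ] [ 0.5948 -0.4362  0.1041]
or [306.3 261.2] 113 [0.4629 0.0081 0.0451] [0.4633 0.0079 0.045 ]
or [101.5 258.2] 26 [0.6497 0.4189 0.0609] [0.6497 0.4189 0.0609]
or [265.7 270.7] 98 [0.4679 0.105  0.0453] [0.4685 0.1052 0.0452]
blue [224.4 202.5] 70 [0.6448 0.2386 0.0801] [0.6435 0.2374 0.0583]
blue [195.8 214.3] 73 [0.6096 0.3196 0.0798] [0.6083 0.3182 0.0585]
blue [131.9 233. ] 108 [0.5585 0.5084 0.0287] [0.56   0.5087 0.0271]
blue [194.7 238.9] 68 [0.5375 0.3206 0.0795] [0.5364 0.3183 0.0585]
blue [ 37.9 343. ] 160 [0.2467 0.7529 0.0135] [0.2471 0.756  0.0115]
((438.4349365234375, 389.9078674316406), (272.4612731933594, 216.99826049804688), 83.59661865234375)
t 31.1167 tcp [0.495  0.0044 0.1695] w 0.04044033542524073
F [ 0.8  0.3 -0.5]
(0.5, 0.2, 0.165, -4) -> [  7.2 195.5   4.6] [0.001 0.007 0.   ]
(0.539, 0.32, 0.165, -4) -> [-24.2 317.7   4.9] [0.001 0.007 0.   ]
```

Emit:
jog_arm([
  {"x":2,"y":38,"z":2,"wx":0,"wy":0.006,"wz":0,"hand":40},
  {"x":4,"y":78,"z":4,"wx":0,"wy":0.006,"wz":0,"hand":40},
  {"x":6,"y":118,"z":4,"wx":0,"wy":0.006,"wz":0,"hand":40},
  {"x":7,"y":158,"z":4,"wx":0,"wy":0.006,"wz":0,"hand":40},
  {"x":4,"y":198,"z":4,"wx":0,"wy":0.006,"wz":0,"hand":40},
  {"x":-5,"y":236,"z":4,"wx":0,"wy":0.006,"wz":0,"hand":40},
  {"x":-16,"y":274,"z":4,"wx":0,"wy":0.006,"wz":0,"hand":40},
  {"x":-24,"y":308,"z":4,"wx":0,"wy":0.006,"wz":0,"hand":40},
])

```text
t: 31.78
tool_pos: [0.5365, 0.3121, 0.1623]
tcp_rot: [[-0.998, 0.062, -0.003], [0.062, 0.998, -0.001], [0.003, -0.001, -1.0]]
wrist_force: [0.4, -0.1, 0.0]
gripper_width: 0.0399
```

Emit:
jog_arm([
  {"x":0,"y":8,"z":5,"wx":0,"wy":0,"wz":0,"hand":40},
  {"x":0,"y":8,"z":30,"wx":0,"wy":0,"wz":0,"hand":40},
  {"x":0,"y":8,"z":55,"wx":0,"wy":0,"wz":0,"hand":40},
  {"x":0,"y":8,"z":68,"wx":0,"wy":0,"wz":0,"hand":40},
  {"x":0,"y":8,"z":68,"wx":0,"wy":0,"wz":0,"hand":40},
])

```text
t: 32.2
tool_pos: [0.5316, 0.3174, 0.0875]
tcp_rot: [[-0.998, 0.062, -0.015], [0.062, 0.998, -0.007], [0.015, -0.008, -1.0]]
wrist_force: [-0.1, 0.2, -0.4]
gripper_width: 0.04
```

```bash
python3 -c "
from h import *
plan((.539,.32,.055,-3.6))
"
```

```text
t 32.2 tcp [0.5316 0.3174 0.0875] w 0.03999922849495265
F [-0.1  0.2 -0.4]
(0.539, 0.32, 0.055, -4) -> [-7.7  3.3 32.4] [-0.008 -0.015  0.001]
```

Emit:
jog_arm([
  {"x":-8,"y":3,"z":5,"wx":-0.008,"wy":-0.015,"wz":0,"hand":40},
  {"x":-8,"y":3,"z":18,"wx":-0.008,"wy":-0.015,"wz":0,"hand":40},
  {"x":-8,"y":3,"z":29,"wx":-0.008,"wy":-0.015,"wz":0,"hand":40},
  {"x":-8,"y":3,"z":32,"wx":-0.008,"wy":-0.015,"wz":0,"hand":40},
  {"x":-8,"y":3,"z":32,"wx":-0.008,"wy":-0.015,"wz":0,"hand":24},
  {"x":-8,"y":3,"z":32,"wx":-0.008,"wy":-0.015,"wz":0,"hand":10},
  {"x":-8,"y":3,"z":32,"wx":-0.008,"wy":-0.015,"wz":0,"hand":10},
  {"x":-8,"y":3,"z":32,"wx":-0.008,"wy":-0.015,"wz":0,"hand":10},
])

```text
t: 32.87
tool_pos: [0.5399, 0.3199, 0.0562]
tcp_rot: [[-0.998, 0.062, 0.002], [0.062, 0.998, 0.001], [-0.002, 0.001, -1.0]]
wrist_force: [0.0, -0.8, -0.8]
gripper_width: 0.0132
```

Emit:
jog_arm([
  {"x":0,"y":0,"z":0,"wx":0,"wy":0,"wz":0,"hand":10},
  {"x":0,"y":0,"z":-20,"wx":0,"wy":0,"wz":0,"hand":10},
  {"x":0,"y":0,"z":-60,"wx":0,"wy":0,"wz":0,"hand":10},
  {"x":0,"y":0,"z":-95,"wx":0,"wy":0,"wz":0,"hand":10},
  {"x":0,"y":0,"z":-105,"wx":0,"wy":0,"wz":0,"hand":10},
])

```text
t: 33.28
tool_pos: [0.5437, 0.3219, 0.1685]
tcp_rot: [[-0.998, 0.062, 0.012], [0.062, 0.998, 0.006], [-0.012, 0.007, -1.0]]
wrist_force: [-0.0, 0.7, 1.5]
gripper_width: 0.0134
```

```bash
python3 -c "
from h import *
g=grab_frame('scene')
for b in blobs(g,'blue'): 
    if -.1<b[2][2]<.25 and b[2][0]<.7 : print('blue',*b[:4])
P=cloud(g)
q=P[300:390,80:200].reshape(-1,3);q=q[(q[:,2]>.014)&(q[:,2]<.026)]
r=cv2.minAreaRect((q[:,:2]*1000).astype(np.float32));print(r)
plan((.40,.425,.15,-6),(.40,.425,.062,-6))
"
```

```text
blue [147.9 228. ] 210 [0.5401 0.3216 0.193 ] [0.5383 0.3223 0.1705]
blue [183.9 242.5] 134 [0.6436 0.2404 0.0795] [0.6417 0.2407 0.0583]
blue [301.9 248. ] 127 [0.4896 0.0062 0.0878] [0.4889 0.0066 0.0655]
blue [262.3 256.9] 144 [0.496  0.101  0.0878] [0.4941 0.1019 0.0654]
blue [151.2 260.7] 121 [0.6062 0.3227 0.0673] [0.6059 0.3224 0.0524]
((437.6380615234375, 394.8597106933594), (190.9227294921875, 213.34375), 83.20835876464844)
t 33.3333 tcp [0.544  0.3221 0.1688] w 0.013677511511419913
F [0.6 0.2 1.4]
(0.4, 0.425, 0.15, -6) -> [150.3  93.7  17.6] [0.008 0.013 0.043]
(0.4, 0.425, 0.062, -6) -> [151.4  93.  105.6] [0.008 0.013 0.043]
```

Emit:
jog_arm([
  {"x":32,"y":20,"z":3,"wx":0.008,"wy":0.013,"wz":0.01,"hand":10},
  {"x":66,"y":41,"z":8,"wx":0.008,"wy":0.013,"wz":0.02,"hand":10},
  {"x":100,"y":62,"z":13,"wx":0.008,"wy":0.013,"wz":0.03,"hand":10},
  {"x":133,"y":83,"z":18,"wx":0.008,"wy":0.013,"wz":0.04,"hand":10},
  {"x":150,"y":93,"z":20,"wx":0.008,"wy":0.013,"wz":0.043,"hand":10},
  {"x":150,"y":93,"z":30,"wx":0.008,"wy":0.013,"wz":0.043,"hand":10},
  {"x":150,"y":93,"z":40,"wx":0.008,"wy":0.013,"wz":0.043,"hand":10},
])

```text
t: 33.92
tool_pos: [0.3995, 0.4249, 0.1266]
tcp_rot: [[-0.995, 0.102, -0.0], [0.102, 0.995, -0.0], [-0.0, -0.0, -1.0]]
wrist_force: [-0.2, 0.3, -0.2]
gripper_width: 0.0128
```

```bash
python3 -c "
from h import *
plan((.40,.425,.062,-6))
g=grab_frame('scene')
cv2.imwrite('pics/tr.png',cv2.resize(g['color'][180:400,60:260],None,fx=3,fy=2.7))
"
```

```text
t 33.9167 tcp [0.3995 0.4249 0.1266] w 0.01283937295295287
F [-0.2  0.3 -0.2]
(0.4, 0.425, 0.062, -6) -> [-0.5  0.2 64.6] [-0.     0.     0.003]
```

View pics/tr.png

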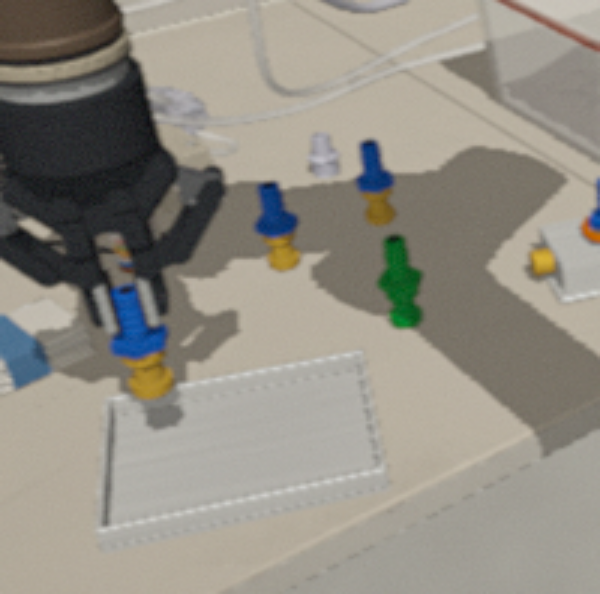

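Emit:
jog_arm([
  {"x":0,"y":0,"z":10,"wx":0,"wy":0,"wz":0,"hand":10},
  {"x":0,"y":0,"z":30,"wx":0,"wy":0,"wz":0,"hand":10},
  {"x":0,"y":0,"z":48,"wx":0,"wy":0,"wz":0,"hand":10},
  {"x":0,"y":0,"z":58,"wx":0,"wy":0,"wz":0,"hand":10},
  {"x":0,"y":0,"z":63,"wx":0,"wy":0,"wz":0,"hand":10},
  {"x":0,"y":0,"z":65,"wx":0,"wy":0,"wz":0,"hand":10},
  {"x":0,"y":0,"z":65,"wx":0,"wy":0,"wz":0,"hand":10},
])

```text
t: 34.55
tool_pos: [0.3992, 0.4214, 0.0596]
tcp_rot: [[-0.995, 0.104, -0.005], [0.104, 0.995, -0.006], [0.004, -0.007, -1.0]]
wrist_force: [-1.7, -2.5, 3.8]
gripper_width: 0.0136
```

```bash
python3 -c "
from h import *
plan((.40,.425,.060,-6))
"
```

```text
t 34.55 tcp [0.3992 0.4214 0.0596] w 0.013649418768127886
F [-1.7 -2.5  3.8]
(0.4, 0.425, 0.06, -6) -> [-0.4  3.6 -0.4] [-0.007 -0.004  0.   ]
```

Touching the floor lightly; release and rise, then go to fresh_1 at (0.611, 0.320).

Emit:
jog_arm([
  {"x":0,"y":0,"z":0,"wx":-0.007,"wy":0,"wz":0,"hand":10},
  {"x":0,"y":0,"z":0,"wx":-0.007,"wy":0,"wz":0,"hand":24},
  {"x":0,"y":0,"z":0,"wx":-0.007,"wy":0,"wz":0,"hand":40},
  {"x":0,"y":0,"z":0,"wx":-0.007,"wy":0,"wz":0,"hand":40},
  {"x":0,"y":0,"z":-20,"wx":-0.007,"wy":0,"wz":0,"hand":40},
  {"x":0,"y":0,"z":-60,"wx":-0.007,"wy":0,"wz":0,"hand":40},
  {"x":0,"y":0,"z":-95,"wx":-0.007,"wy":0,"wz":0,"hand":40},
  {"x":0,"y":0,"z":-105,"wx":-0.007,"wy":0,"wz":0,"hand":40},
])

```text
t: 35.22
tool_pos: [0.4029, 0.425, 0.1708]
tcp_rot: [[-0.995, 0.104, 0.004], [0.104, 0.995, 0.008], [-0.003, 0.008, -1.0]]
wrist_force: [1.5, 0.8, 0.6]
gripper_width: 0.0399
```

```bash
python3 -c "
from h import *
g=grab_frame('scene')
for b in blobs(g,'blue'): 
    if -.1<b[2][2]<.25 and b[2][0]<.7 : print('blue',*b[:4])
plan((.61,.321,.165,-3.6),(.61,.321,.09,-3.6))
"
```

```text
blue [183.9 243. ] 123 [0.6423 0.2405 0.0798] [0.6414 0.2408 0.0573]
blue [301.8 248.1] 130 [0.49   0.0061 0.0873] [0.4891 0.0067 0.0652]
blue [262.4 256.9] 147 [0.4965 0.1008 0.088 ] [0.4946 0.1017 0.065 ]
blue [150.9 258.6] 167 [0.6078 0.3219 0.0793] [0.6068 0.3221 0.0572]
blue [114.7 329.7] 270 [0.3971 0.421  0.0837] [0.395  0.4211 0.0616]
t 35.2667 tcp [0.4031 0.4252 0.1711] w 0.04032361999279308
F [1.1 0.5 1.4]
(0.61, 0.321, 0.165, -4) -> [-216.6  -82.1    6.1] [ 0.009  0.004 -0.042]
(0.61, 0.321, 0.09, -4) -> [-216.3  -82.8   81.1] [ 0.009  0.004 -0.042]
```

Emit:
jog_arm([
  {"x":-34,"y":-13,"z":1,"wx":0.009,"wy":0.004,"wz":-0.01,"hand":40},
  {"x":-70,"y":-27,"z":2,"wx":0.009,"wy":0.004,"wz":-0.02,"hand":40},
  {"x":-107,"y":-41,"z":3,"wx":0.009,"wy":0.004,"wz":-0.03,"hand":40},
  {"x":-144,"y":-55,"z":4,"wx":0.009,"wy":0.004,"wz":-0.042,"hand":40},
  {"x":-181,"y":-69,"z":5,"wx":0.009,"wy":0.004,"wz":-0.042,"hand":40},
  {"x":-210,"y":-80,"z":6,"wx":0.009,"wy":0.004,"wz":-0.042,"hand":40},
  {"x":-217,"y":-82,"z":30,"wx":0.009,"wy":0.004,"wz":-0.042,"hand":40},
  {"x":-217,"y":-83,"z":55,"wx":0.009,"wy":0.004,"wz":-0.042,"hand":40},
])

```text
t: 35.93
tool_pos: [0.6149, 0.3192, 0.1164]
tcp_rot: [[-0.998, 0.066, 0.005], [0.066, 0.998, 0.002], [-0.005, 0.002, -1.0]]
wrist_force: [-1.4, 0.5, 0.2]
gripper_width: 0.04
```

Emit:
jog_arm([
  {"x":0,"y":0,"z":5,"wx":0,"wy":0,"wz":0,"hand":40},
  {"x":0,"y":0,"z":5,"wx":0,"wy":0,"wz":0,"hand":40},
])

```text
t: 36.1
tool_pos: [0.6124, 0.3173, 0.1066]
tcp_rot: [[-0.998, 0.067, -0.002], [0.067, 0.998, -0.002], [0.002, -0.002, -1.0]]
wrist_force: [-0.7, -0.6, -0.2]
gripper_width: 0.0401
```

```bash
python3 -c "
from h import *
plan((.61,.3205,.055,-3.6))
"
```

```text
t 36.1 tcp [0.6124 0.3173 0.1066] w 0.040083294593754086
F [-0.7 -0.6 -0.2]
(0.61, 0.3205, 0.055, -4) -> [ 2.5  3.1 51.6] [-0.002 -0.002 -0.004]
```

Emit:
jog_arm([
  {"x":2,"y":3,"z":12,"wx":0,"wy":0,"wz":-0.004,"hand":40},
  {"x":2,"y":3,"z":30,"wx":0,"wy":0,"wz":-0.004,"hand":40},
  {"x":2,"y":3,"z":44,"wx":0,"wy":0,"wz":-0.004,"hand":40},
  {"x":2,"y":3,"z":51,"wx":0,"wy":0,"wz":-0.004,"hand":40},
  {"x":2,"y":3,"z":51,"wx":0,"wy":0,"wz":-0.004,"hand":40},
  {"x":2,"y":3,"z":51,"wx":0,"wy":0,"wz":-0.004,"hand":24},
  {"x":2,"y":3,"z":51,"wx":0,"wy":0,"wz":-0.004,"hand":10},
  {"x":2,"y":3,"z":51,"wx":0,"wy":0,"wz":-0.004,"hand":10},
])

```text
t: 36.77
tool_pos: [0.6116, 0.3209, 0.0571]
tcp_rot: [[-0.998, 0.062, 0.0], [0.062, 0.998, -0.001], [-0.0, -0.001, -1.0]]
wrist_force: [0.9, 0.6, -0.5]
gripper_width: 0.013
```

Emit:
jog_arm([
  {"x":0,"y":0,"z":0,"wx":0,"wy":0,"wz":0,"hand":10},
  {"x":0,"y":0,"z":0,"wx":0,"wy":0,"wz":0,"hand":10},
  {"x":0,"y":0,"z":-20,"wx":0,"wy":0,"wz":0,"hand":10},
  {"x":0,"y":0,"z":-60,"wx":0,"wy":0,"wz":0,"hand":10},
  {"x":0,"y":0,"z":-95,"wx":0,"wy":0,"wz":0,"hand":10},
  {"x":0,"y":0,"z":-105,"wx":0,"wy":0,"wz":0,"hand":10},
])

```text
t: 37.27
tool_pos: [0.6156, 0.3228, 0.1697]
tcp_rot: [[-0.998, 0.062, 0.011], [0.063, 0.998, 0.004], [-0.011, 0.005, -1.0]]
wrist_force: [1.8, 1.0, 1.7]
gripper_width: 0.013
```

```bash
python3 -c "
from h import *
g=grab_frame('scene')
for b in blobs(g,'blue'): 
    if -.1<b[2][2]<.25 and b[2][0]<.7 : print('blue',*b[:4])
plan((.39,.345,.165,-6),(.39,.345,.08,-6))
"
```

```text
blue [141.5 212.9] 183 [0.6107 0.3224 0.1926] [0.6098 0.3229 0.1705]
blue [183.9 242.4] 136 [0.6435 0.2405 0.0796] [0.6417 0.2407 0.0586]
blue [301.8 248.1] 130 [0.4896 0.0058 0.0878] [0.489  0.0068 0.0652]
blue [262.3 256.8] 147 [0.4961 0.1011 0.0877] [0.4943 0.1018 0.0654]
blue [114.6 329.8] 269 [0.3966 0.4213 0.0841] [0.3949 0.4213 0.0617]
t 37.3167 tcp [0.616  0.3229 0.1702] w 0.0134875666107532
F [0.7 0.9 0.6]
(0.39, 0.345, 0.165, -6) -> [226.9   7.9   2.6] [0.006 0.012 0.042]
(0.39, 0.345, 0.08, -6) -> [228.    7.4  87.6] [0.006 0.012 0.042]
```

Emit:
jog_arm([
  {"x":38,"y":1,"z":0,"wx":0.006,"wy":0.012,"wz":0.01,"hand":10},
  {"x":78,"y":2,"z":0,"wx":0.006,"wy":0.012,"wz":0.02,"hand":10},
  {"x":118,"y":4,"z":1,"wx":0.006,"wy":0.012,"wz":0.03,"hand":10},
  {"x":158,"y":5,"z":2,"wx":0.006,"wy":0.012,"wz":0.042,"hand":10},
  {"x":195,"y":7,"z":3,"wx":0.006,"wy":0.012,"wz":0.042,"hand":10},
  {"x":222,"y":8,"z":4,"wx":0.006,"wy":0.012,"wz":0.042,"hand":10},
  {"x":227,"y":8,"z":25,"wx":0.006,"wy":0.012,"wz":0.042,"hand":10},
  {"x":227,"y":8,"z":45,"wx":0.006,"wy":0.012,"wz":0.042,"hand":10},
])

```text
t: 37.98
tool_pos: [0.3881, 0.3455, 0.1221]
tcp_rot: [[-0.995, 0.102, -0.0], [0.102, 0.995, 0.0], [0.0, 0.0, -1.0]]
wrist_force: [0.2, 0.4, -0.2]
gripper_width: 0.013
```

Emit:
jog_arm([
  {"x":0,"y":0,"z":3,"wx":0,"wy":0,"wz":0,"hand":10},
  {"x":0,"y":0,"z":3,"wx":0,"wy":0,"wz":0,"hand":10},
])

```text
t: 38.15
tool_pos: [0.3857, 0.3441, 0.1167]
tcp_rot: [[-0.995, 0.102, -0.005], [0.102, 0.995, -0.003], [0.005, -0.004, -1.0]]
wrist_force: [-0.0, 0.4, -0.7]
gripper_width: 0.0132
```

```bash
python3 -c "
from h import *
plan((.39,.345,.061,-6))
g=grab_frame('scene')
cv2.imwrite('pics/tr2.png',cv2.resize(g['color'][180:400,60:260],None,fx=3,fy=2.7))
for b in blobs(g,'blue'): 
    if -.1<b[2][2]<.25 and b[2][0]<.7 : print('blue',*b[:4])
"
```

```text
t 38.15 tcp [0.3857 0.3441 0.1167] w 0.013196715939788516
F [-0.   0.4 -0.7]
(0.39, 0.345, 0.061, -6) -> [-4.5  1.5 55.7] [-0.004 -0.005  0.003]
blue [184.7 239.7] 53 [0.3798 0.2819 0.212 ] [0.5975 0.2453 0.0918]
blue [301.9 248. ] 128 [0.4898 0.0061 0.0874] [0.489  0.0068 0.0654]
blue [262.1 256.4] 152 [0.4969 0.1014 0.0877] [0.4951 0.102  0.066 ]
blue [156.2 296.8] 267 [0.3829 0.3444 0.1399] [0.3813 0.344  0.1178]
blue [114.6 329.7] 270 [0.397  0.4212 0.0838] [0.395  0.4213 0.0615]
```

View pics/tr2.png

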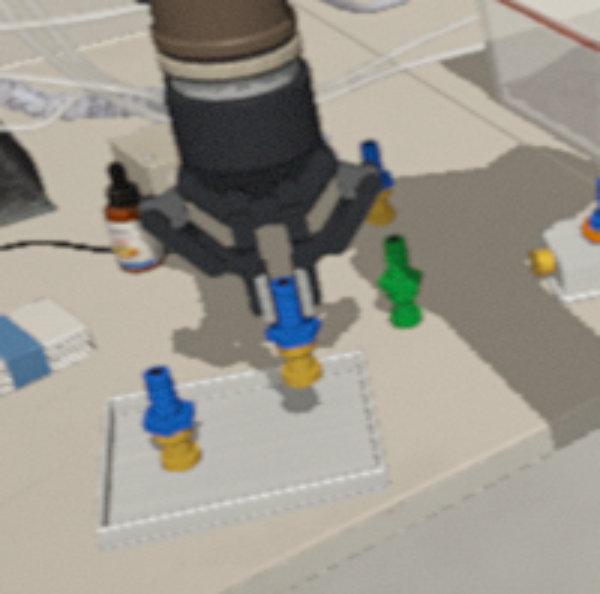

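Emit:
jog_arm([
  {"x":-3,"y":0,"z":10,"wx":-0.004,"wy":-0.005,"wz":0,"hand":10},
  {"x":-3,"y":0,"z":28,"wx":-0.004,"wy":-0.005,"wz":0,"hand":10},
  {"x":-3,"y":0,"z":44,"wx":-0.004,"wy":-0.005,"wz":0,"hand":10},
  {"x":-3,"y":0,"z":51,"wx":-0.004,"wy":-0.005,"wz":0,"hand":10},
  {"x":-3,"y":0,"z":54,"wx":-0.004,"wy":-0.005,"wz":0,"hand":10},
  {"x":-3,"y":0,"z":55,"wx":-0.004,"wy":-0.005,"wz":0,"hand":10},
  {"x":-3,"y":0,"z":55,"wx":-0.004,"wy":-0.005,"wz":0,"hand":10},
])

```text
t: 38.78
tool_pos: [0.3909, 0.345, 0.0638]
tcp_rot: [[-0.995, 0.102, 0.004], [0.102, 0.995, 0.003], [-0.004, 0.003, -1.0]]
wrist_force: [0.4, 0.6, -0.5]
gripper_width: 0.0133
```

```bash
python3 -c "
from h import *
plan((.39,.345,.061,-6))
"
```

```text
t 38.7833 tcp [0.3909 0.345  0.0638] w 0.013342856392550282
F [ 0.4  0.6 -0.5]
(0.39, 0.345, 0.061, -6) -> [ 0.9 -0.1  2.8] [0.003 0.004 0.002]
```

Emit:
jog_arm([
  {"x":0,"y":0,"z":2,"wx":0,"wy":0.004,"wz":0,"hand":10},
  {"x":0,"y":0,"z":3,"wx":0,"wy":0.004,"wz":0,"hand":10},
  {"x":0,"y":0,"z":3,"wx":0,"wy":0.004,"wz":0,"hand":18},
  {"x":0,"y":0,"z":3,"wx":0,"wy":0.004,"wz":0,"hand":30},
  {"x":0,"y":0,"z":3,"wx":0,"wy":0.004,"wz":0,"hand":40},
  {"x":0,"y":0,"z":0,"wx":0,"wy":0.004,"wz":0,"hand":40},
  {"x":0,"y":0,"z":-30,"wx":0,"wy":0,"wz":0,"hand":40},
  {"x":0,"y":0,"z":-65,"wx":0,"wy":0,"wz":0,"hand":40},
])

```text
t: 39.45
tool_pos: [0.388, 0.3428, 0.1267]
tcp_rot: [[-0.995, 0.102, -0.002], [0.102, 0.995, -0.002], [0.002, -0.002, -1.0]]
wrist_force: [0.4, 1.1, -1.2]
gripper_width: 0.0401
```

Emit:
jog_arm([
  {"x":0,"y":0,"z":-30,"wx":0,"wy":0,"wz":0,"hand":40},
  {"x":0,"y":0,"z":-60,"wx":0,"wy":0,"wz":0,"hand":40},
  {"x":10,"y":-30,"z":-70,"wx":0,"wy":0,"wz":0,"hand":40},
  {"x":15,"y":-70,"z":-70,"wx":0,"wy":0,"wz":0,"hand":40},
  {"x":20,"y":-110,"z":-70,"wx":0,"wy":0,"wz":0,"hand":40},
  {"x":20,"y":-140,"z":-70,"wx":0,"wy":0,"wz":0,"hand":40},
  {"x":20,"y":-145,"z":-70,"wx":0,"wy":0,"wz":0,"hand":40},
  {"x":20,"y":-145,"z":-70,"wx":0,"wy":0,"wz":0,"hand":40},
])

```text
t: 40.12
tool_pos: [0.3531, 0.1995, 0.1973]
tcp_rot: [[-0.994, 0.105, -0.001], [0.105, 0.994, -0.001], [0.001, -0.002, -1.0]]
wrist_force: [-0.3, -0.0, 0.0]
gripper_width: 0.04
```

```bash
python3 -c "
from h import *
st()
for n in('scene','top'):
  g=grab_frame(n)
  cv2.imwrite(f'pics/fin_{n}.png',g['color'])
  for c in('blue','red'):
   for b in blobs(g,c): 
    if -.1<b[2][2]<.25 and b[2][0]<.7 : print(n,c,*b[:4])
"
```

```text
t 40.1167 tcp [0.3531 0.1995 0.1973] w 0.040045444751389984
scene blue [183.9 242.8] 129 [0.6425 0.2404 0.0797] [0.6416 0.2407 0.0575]
scene blue [301.9 248.1] 125 [0.49   0.0057 0.0873] [0.4888 0.0068 0.0654]
scene blue [262.4 256.8] 146 [0.4957 0.101  0.087 ] [0.4944 0.1016 0.0653]
scene blue [159.  319.9] 242 [0.3893 0.346  0.0836] [0.3869 0.3463 0.0616]
scene blue [114.6 329.7] 270 [0.3976 0.4212 0.0834] [0.3951 0.4212 0.0616]
scene red [399.4 222.6] 97 [ 0.4984 -0.2782  0.0831] [ 0.4973 -0.2769  0.0603]
top blue [224.9 202.9] 48 [0.6444 0.2373 0.08  ] [0.6435 0.2368 0.0538]
top blue [132. 233.] 110 [0.5597 0.5081 0.0291] [0.5598 0.5085 0.0272]
top blue [271.8 252.4] 55 [0.4978 0.0996 0.0866] [0.496  0.0979 0.0657]
top blue [305.  254.7] 38 [0.4925 0.0032 0.0874] [0.4904 0.0042 0.0597]
top blue [156.3 287.3] 81 [0.3984 0.4199 0.0839] [0.3985 0.4177 0.0622]
top blue [ 37.9 343. ] 160 [0.2468 0.7541 0.0132] [0.2471 0.7563 0.0112]
top red [428.7 252.6] 110 [ 0.4931 -0.3315  0.0847] [ 0.4977 -0.3497  0.0511]
top red [404.2 252.8] 32 [ 0.498  -0.279   0.0841] [ 0.4959 -0.2779  0.059 ]
top red [  7.4 326.9] 84 [0.2916 0.8407 0.0195] [0.2918 0.8431 0.0173]
```

View pics/fin_top.png

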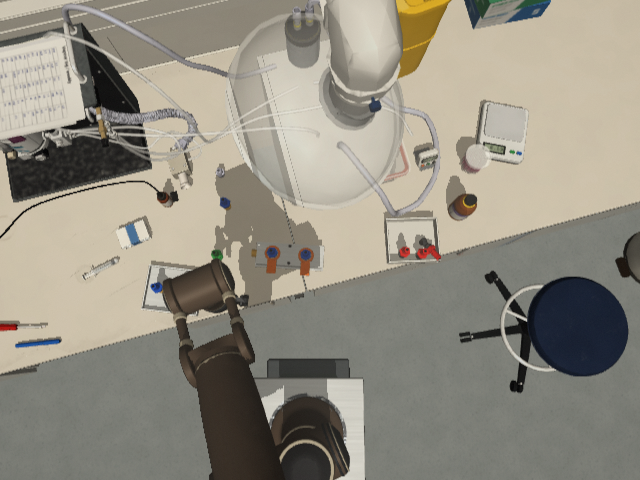

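View pics/fin_scene.png

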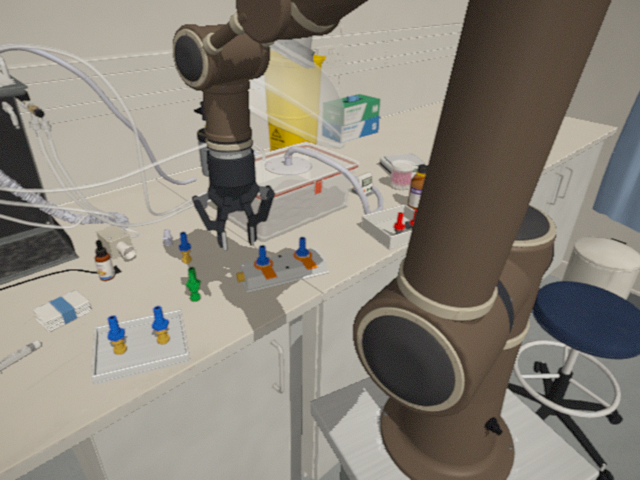

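```bash
python3 -c "
from h import *
g=grab_frame('top')
cv2.imwrite('pics/tub.png',cv2.resize(g['color'][200:275,370:455],None,fx=8,fy=8,interpolation=cv2.INTER_CUBIC))
P=cloud(g)
hsv=cv2.cvtColor(g['color'],cv2.COLOR_BGR2HSV)
b=[b for b in blobs(g,'red') if abs(b[0][0]-428)<4][0]
q=P[b[4]];print(np.nanmin(q,0).round(3),np.nanmax(q,0).round(3))
a=P[205:270,375:450].reshape(-1,3);a=a[(a[:,2]>.034)&(a[:,2]<.044)]
print(np.nanpercentile(a,[2,98],axis=0).round(3))
"
```

```text
[ 0.482 -0.38   0.03 ] [ 0.516 -0.319  0.088]
[[ 0.473 -0.383  0.034]
 [ 0.605 -0.232  0.044]]
```

View pics/tub.png

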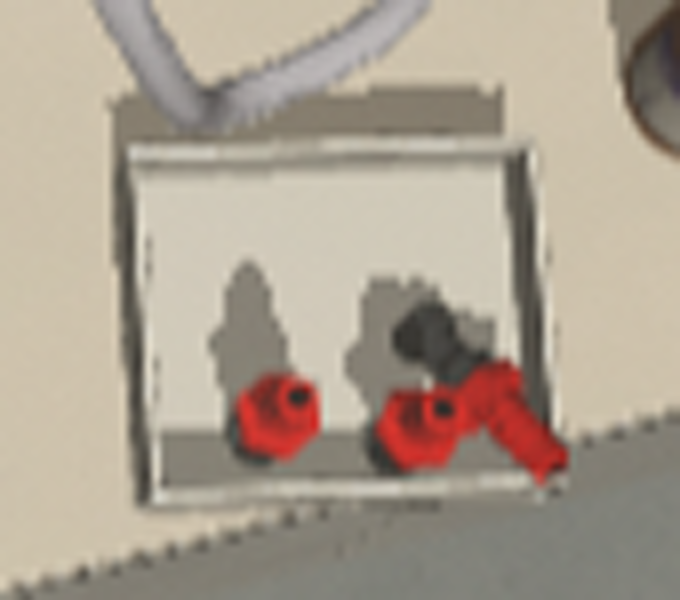

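```bash
python3 -c "
from h import *
g=grab_frame('top');P=cloud(g)
for n,(u,v) in dict(tip=(438,257),tip2=(437,256),grip=(435,253),fl=(432,248),nose=(423,242),nose2=(422,241),st1=(424,251),st1t=(425,251)).items(): print(n,P[v,u].round(4))
q=P[238:262,418:442].reshape(-1,3)
red=[b for b in blobs(g,'red') if abs(b[0][0]-428)<4][0][4]
v,u=np.nonzero(red)
k=u>=430
q=P[v[k],u[k]];q=q[~np.isnan(q[:,0])]
for r in q[np.argsort(q[:,1])][::4]: print(r.round(3))
"
```

```text
tip [ 0.485  -0.3754  0.0515]
tip2 [ 0.4879 -0.3728  0.0513]
grip [ 0.4972 -0.3684  0.0476]
fl [ 0.5119 -0.3606  0.0468]
nose [ 0.5332 -0.34    0.0266]
nose2 [ 0.5363 -0.3373  0.0261]
st1 [ 0.4966 -0.3282  0.0862]
st1t [ 0.4975 -0.3323  0.0804]
[ 0.486 -0.382  0.047]
[ 0.491 -0.376  0.052]
[ 0.485 -0.373  0.049]
[ 0.49  -0.372  0.056]
[ 0.491 -0.37   0.053]
[ 0.5   -0.369  0.047]
[ 0.501 -0.367  0.041]
[ 0.492 -0.366  0.044]
[ 0.513 -0.365  0.04 ]
[ 0.5   -0.363  0.045]
[ 0.515 -0.361  0.047]
[ 0.51  -0.359  0.043]
[ 0.505 -0.358  0.034]
[ 0.514 -0.354  0.051]
```

```bash
python3 -c "
from h import *
s=st();print(s['qvel']);print(ticket.sign_off())"
```

```text
t 40.3167 tcp [0.3541 0.2018 0.1974] w 0.04029539451915437
[ 0.26403223  0.50302032  0.00317832 -0.26272492  0.11571035 -0.13271674]
the job is handed in; nothing more can be done
None
```

The stem change is done and handed in at about 40 s, with one untidy point: a red stem in the tub ended up leaning.

- **Red stems:** I released and drew both used stems. They and the one red stem standing on the bench (I saw no second) went into the white tub.
- **Fresh stems:** I pushed two blue stems home, and each pushed against a hard stop. Their tops read about 87–88 mm, which means latched (a popped-up stem reads about 103 mm). Both collars read fully up just after the stems went in.
- **Spares:** Two blue stems stand in the aluminium tray. The fifth stays on the bench, and the green look-alike was not touched.
- **Bottles:** Both are still upright in the last pictures.

**What did not go cleanly:**
- **Tub knocked:** It was shifted a few centimetres while the robot was elsewhere, and its near corner seems to overhang the bench edge slightly. One red stem tipped and now leans in that corner, nose and most of the body inside, grip end resting on the rim. I left it because reaching in there risked pushing the tub further; the other two still stand.
- **Hard first press:** The press on release tab a reached about 58 N at the wrist with the closed fingers, above what the collar needs but under the 120 N wrist limit. I pressed tab b gently, reading about 5 N.

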